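Load the staining caddy

ROBOT

A 6-joint arm with a two-finger parallel gripper is mounted at the origin on a cart in front of the work surface, level with it; the furniture and walls round the work are solid. World frame = base frame: x ahead of the robot, y to its left, z up, the work surface at z = 0. Lengths are in mm, angles in rad, forces in N, time in s.
With the tool pointing down it reaches from about 350 to 975 mm from the base axis. Payload 7.1 kg.
Tool frame: the origin (TCP) lies between the finger pads; the fingertips stand 14 mm ahead of it and the grasp point (between the pads) lies 5 mm behind it; z points along the fingers, y is the direction in which the jaws open and shut (so a half turn about z gives the same grasp; the last joint's range is limited). The gripper opens to 88 mm and grips with 3 to 60 N. Pads are 20 mm wide; open, the fingers measure 115 mm over their backs; the gripper's body (75 mm by 178 mm) begins 61 mm behind the grasp point.
Start: joints at [-1.123, 0.423, 1.63, -0, 1.089, -0.019], TCP at [281.283, -558.108, 236.675] pointing down, gripper open.
Joint ranges: [-3, 3], [-0.9, 2.11], [0.09, 2.58], [-1.31, 4.45], [0.11, 2.69], [-2.54, 2.54]. Speed limits (rad/s): [2.39, 2.39, 3.01, 3.14, 3.14, 3.14].

INTERFACE

Orientations are given as a rotation vector (axis times angle).
In Python, from workcell import get_obs, get_image, calibration, close_job, regions_of, place_of gives the robot as it stands.
- The arm moves only by the tool move_arm, never from a script. Its argument "deltas" is a list of rows, each a list of 5 numbers: the closure in counts, from 0 (fully open) to 255 (shut), then the shift along the tool's x, y, z in m, then the turn about the tool's z in rad. In form: [[grip, x, y, z, roll], ...]. A call has 1 to 5 rows; each row is the pose to reach, as a shift and turn from the pose commanded when the call began, along the tool's axes at that moment; what a row does not reach only later rows make up. A row lasts 1/12 s, in which the tool goes at most 41.7 mm and 7.16 degrees, less where a joint would pass 70% of its speed; a pose out of reach is approached as far as the arm can. A call with a gripper value outside its range is refused whole. The fingers move at their own pace and stop on an object; the grip force is fixed at half the most. Time passes only in rows, so rows that repeat a pose let the fingers close. It gives the time, the measured TCP pose, the force and the opening at its end, in the units of the state.
- get_obs(): the state, without advancing time (a new reading comes with each control period).
- get_image(name): name is "side" or "top" or "wrist"; returns the picture (400x640x3 uint8, blue, green, red); there is no depth.
- calibration(name): a dict with "intrinsics" (3x3 intrinsics, pixels), "world_to_cam" (4x4, takes a point from world to camera coordinates); the wrist camera has in their place "hand_eye" (4x4, takes a point from camera to tool coordinates, whose origin is the TCP and whose axes are the flange's). Camera axes: x right, y down, z forward; pixel columns grow to the right and rows downward; lengths in mm; the calibration is good to about 2 mm. A picture is of the moment at which its call begins: read the wrist's pose just before it. calibration takes no time and is no camera call.
- close_job(): hands the job in, once; it reports no verdict.
Trained networks look in the newest picture that a camera, given by its name, has taken for a name from the list of things; names that differ only in an ending like _2 or _b are one class to them, and where a whole thing is asked for, a point or a joint stands for the part that bears it (a point fixed in the world has none). Each returns a list of dicts, best first, with "conf" (0 to 1); they miss things now and then, are a little off and sometimes report something else, mostly with a low value. They report only what shows in the picture. A call takes as long as a camera call. They do not tell look-alikes from the thing itself.
- regions_of(camera, name): "region" (400x640 bool, what is visible of it).
- place_of(camera, name): "location" ([x, y, z] in mm, in world coordinates, good to about 4 mm: a listed point, or the origin of a listed thing).
The state is a dict: "t": time; "qpos": joint angles; "qvel": joint speeds; "joint_torque": joint torques, N m; "ee_pos": TCP position; "orientation": TCP orientation; "ft_force": force on the tool from outside, world axes, zero at the start; "moment": the same for the moment, N m; "width": finger opening in mm.
Only numpy, scipy, OpenCV 4.12 (cv2) and the standard library are available. Lean on these libraries where they do the work, as an engineer would, in place of code of your own. Each camera call takes 0.05 s, during which the arm holds its last target.

TASK

Load the grey caddy for slide staining: stand the three dropper bottles with pointed nozzles upright in its square wells, the largest bottle in the widest well, the middle one in the middle-sized well and the smallest in the narrowest, and lay the banded stack of glass slides flat in the shallow pocket on the caddy's step, lengthwise with the pocket. Set each thing gently down to the bottom, do not drop it in. Leave the little bottle with the flat cap and the closed blue slide case standing where they are.

Things in the scene. Friction and masses are not known exactly. Their poses are not given: they have to be found in the camera images.
- caddy: grey caddy, fixed, 160 x 252 mm (flanges to y +-138). Origin at desk level; x away from the robot (within 0.25 rad), y along its length; spans x -72 to +88 mm. Rear: 3 bays at x +45, y -80, 0, +80, floor 4 mm up, walls to 22 mm. Front: solid step, 22 mm high, on it the slide pocket centred at x -42, y 0: inside 52 (x) by 100 (y) mm, its floor 22 mm above the desk, lip up to 27 mm.
- well_large: white square insert in one of the caddy's bays (which one varies), fixed, 74 x 74 x 18 mm high, square opening 66 x 66 mm through to the bay floor: the well for the large dropper bottle (51 mm wide). Origin: centre of the opening, at the well's floor (4 mm above the desk, rim 18 mm above that); x, y parallel to its sides, z up.
- well_medium: white square insert in one of the caddy's bays (which one varies), fixed, 74 x 74 x 18 mm high, square opening 56 x 56 mm through to the bay floor: the well for the medium dropper bottle (41 mm wide). Origin: centre of the opening, at the well's floor (4 mm above the desk, rim 18 mm above that); x, y parallel to its sides, z up.
- well_small: white square insert in one of the caddy's bays (which one varies), fixed, 74 x 74 x 18 mm high, square opening 40 x 40 mm through to the bay floor: the well for the small dropper bottle (24 mm wide). Origin: centre of the opening, at the well's floor (4 mm above the desk, rim 18 mm above that); x, y parallel to its sides, z up.
- dropper_large: large whitish dropper bottle with a pointed nozzle, 51 mm in diameter, 144 mm tall, standing upright; loose. Round body straight up to 80 mm above the base, then the shoulder slopes in; straight round neck collar 34 mm wide from 100 to 117 mm (with short fingers grip it here, the nozzle stands too high to take the body), conical nozzle above. Origin: centre of the underside, z up.
- dropper_medium: medium whitish dropper bottle with a pointed nozzle, 41 mm in diameter, 118 mm tall, standing upright; loose. Round body straight up to 66 mm above the base, then the shoulder slopes in; straight round neck collar 27 mm wide from 82 to 96 mm (good to grip, the nozzle stands high), conical nozzle above. Origin: centre of the underside, z up.
- dropper_small: small dark dropper bottle with a pointed nozzle, 24 mm in diameter, 69 mm tall, standing upright; loose. Round body straight up to 38 mm above the base, then the shoulder slopes in; neck 16 mm wide from 48 to 56 mm, nozzle 12 mm wide above. Origin: centre of the underside, z up.
- slide_stack: stack of pale glass slides with a paper band round its middle, a solid block 29 (x) x 78 (y) x 21 (z) mm lying flat; loose. Origin: centre of the underside; y along its length, z up. Goes in the caddy's pocket, y along the caddy's y, either way round.
- flat_cap_bottle: look-alike, to be left alone: little whitish bottle with a flat ribbed cap and no nozzle, 24 mm in diameter, 56 mm tall, upright. Origin: centre of the underside, z up.
- slide_case: look-alike, to be left alone: closed plain blue plastic slide case, 31 (x) x 83 (y) x 22 (z) mm, lying flat. Origin: centre of the underside; y along its length.
Mind the look-alikes: they are no part of the job. Leave any brown or green look-alike of the dropper_medium alone.

How it is judged:
By the outcome, as a careful person would: the job done as asked, in the order asked, and still so for the second after the job is handed in, with the robot touching nothing.
It also fails if it takes over 99 s, if anything falls off the work surface, if the arm or the gripper's body presses on something with over 40 N, if the wrist force passes 120 N, or if a joint passes its speed limit or range.

## Working session

There is one attempt and no reset: what is moved stays moved. The work goes in short steps, Python scripts to look and compute and a tool call to move; the robot and the scene stay as the last step left them, time stands still between calls to the robot, and variables do not carry over. Pictures are saved under pics/ and viewed, and the job is handed in when it is done.

Besides the shell and the picture viewer there is one more tool, called after "Call:" as a command line: name --pt "numbers of a row" for each row, then --argument value for the rest. move_arm: Moves the arm, as the interface text tells. Its arguments: {"type":"object","properties":{"deltas":{"type":"array","items":{"type":"array","items":{"type":"number"}}}},"required":["deltas"]}

```bash
ls; mkdir -p pics
python3 - <<'E'
from workcell import *
import cv2,numpy as np
print(get_obs())
for n in("side","top","wrist"):
    im=get_image(n);cv2.imwrite(f"pics/{n}0.png",im)
    c=calibration(n);print(n,{k:np.round(v,3).tolist() for k,v in c.items()})
E
```

```text
pics
{'t': 0.0, 'qpos': array([-1.12302713e+00,  4.23834997e-01,  1.63071508e+00,  3.02372765e-05,
        1.08859336e+00, -1.89905284e-02]), 'qvel': array([-0.00073016, -0.00121551,  0.00025757,  0.00074551,  0.0019106 ,
        0.00010006]), 'joint_torque': array([ 1.11966106e-03, -5.44622934e+01, -2.73658794e+01,  6.44807238e-02,
        2.29094370e-02, -1.33344074e-04]), 'ee_pos': array([ 281.0438988 , -557.63048428,  235.89548021]), 'orientation': array([-3.05495035e+00, -7.26173736e-01,  4.76920408e-04]), 'ft_force': array([-0.23564635,  0.75159653,  0.02707576]), 'moment': array([ 0.03516323, -0.027619  ,  0.03766219]), 'width': 87.67853682513913}
side {'intrinsics': [[400.849, 0.0, 315.736], [0.0, 400.849, 203.813], [0.0, 0.0, 1.0]], 'world_to_cam': [[-0.908, -0.42, -0.0, 443.137], [-0.221, 0.477, -0.851, 186.018], [0.357, -0.772, -0.526, 702.339], [0.0, 0.0, 0.0, 1.0]]}
top {'intrinsics': [[407.151, 0.0, 325.194], [0.0, 407.151, 207.164], [0.0, 0.0, 1.0]], 'world_to_cam': [[-0.004, -1.0, -0.011, -28.4], [-0.982, 0.006, -0.187, 523.731], [0.187, 0.01, -0.982, 1074.212], [0.0, 0.0, 0.0, 1.0]]}
wrist {'intrinsics': [[285.402, 0.0, 322.017], [0.0, 285.402, 198.954], [0.0, 0.0, 1.0]], 'hand_eye': [[-0.0, -0.965, -0.263, 71.466], [1.0, -0.001, 0.002, 0.902], [-0.002, -0.263, 0.965, -147.59], [0.0, 0.0, 0.0, 1.0]]}
```

View pics/top0.png

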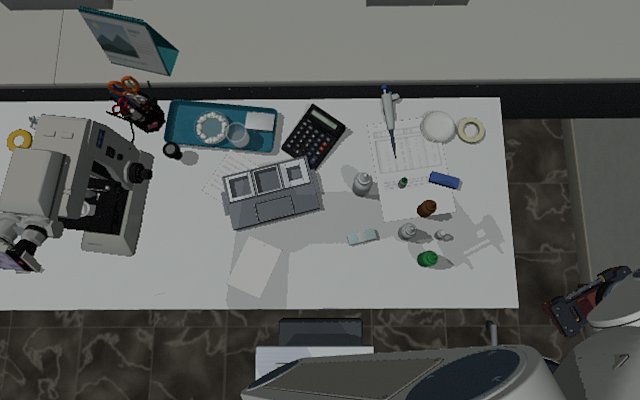

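View pics/side0.png

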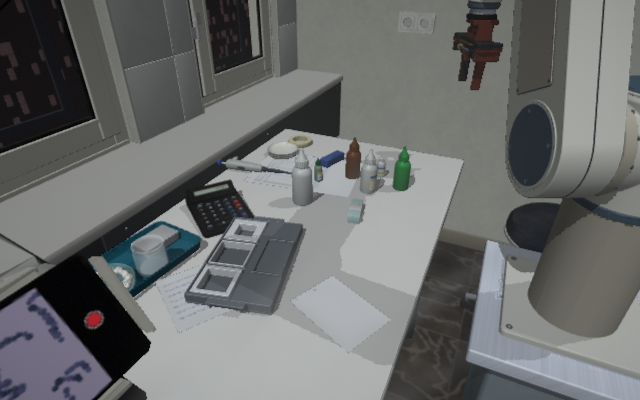

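View pics/wrist0.png

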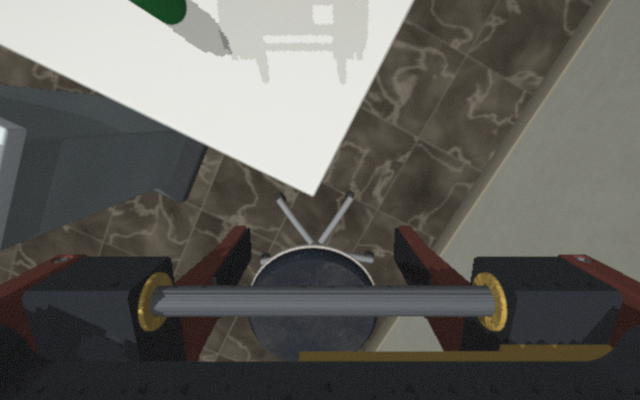

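```bash
cat > h.py <<'E'
from workcell import *
import cv2,numpy as np
from scipy.spatial.transform import Rotation as R
def proj(cam,P,obs=None):
    c=calibration(cam);K=c['intrinsics'];P=np.atleast_2d(P).astype(float)
    if cam=='wrist':
        Rt=R.from_rotvec(obs['orientation']).as_matrix()
        T=np.eye(4);T[:3,:3]=Rt;T[:3,3]=obs['ee_pos'];W=np.linalg.inv(T@np.array(c['hand_eye']))
    else: W=np.array(c['world_to_cam'])
    q=(W[:3,:3]@P.T).T+W[:3,3];q=(np.array(K)@q.T).T
    return q[:,:2]/q[:,2:]
def back(cam,uv,z,obs=None):
    c=calibration(cam);K=np.array(c['intrinsics'])
    if cam=='wrist':
        T=np.eye(4);T[:3,:3]=R.from_rotvec(obs['orientation']).as_matrix();T[:3,3]=obs['ee_pos'];C=T@np.array(c['hand_eye'])
    else: C=np.linalg.inv(np.array(c['world_to_cam']))
    d=C[:3,:3]@np.linalg.solve(K,[uv[0],uv[1],1.]);o=C[:3,3]
    return o+d*(z-o[2])/d[2]
NAMES="caddy well_large well_medium well_small dropper_large dropper_medium dropper_small slide_stack flat_cap_bottle slide_case".split()
E
python3 - <<'E'
from h import *
for cam in("top","side"):
    get_image(cam)
    for n in NAMES:
        print(cam,n,[(np.round(d['location']).tolist(),round(d['conf'],2),np.round(proj(cam,d['location'])[0]).tolist()) for d in place_of(cam,n)][:3])
print(get_obs()['t'])
E
```

```text
top caddy [([564.0, 119.0, 1.0], 0.88, [273.0, 197.0]), ([592.0, 214.0, 3.0], 0.27, [241.0, 188.0])]
top well_large [([614.0, 136.0, -3.0], 0.72, [268.0, 180.0])]
top well_medium [([594.0, 212.0, 4.0], 0.79, [242.0, 187.0])]
top well_small [([630.0, 63.0, -3.0], 0.88, [293.0, 175.0]), ([591.0, 212.0, 6.0], 0.56, [241.0, 188.0]), ([566.0, 122.0, 2.0], 0.44, [272.0, 196.0])]
top dropper_large [([586.0, -133.0, 1.0], 0.56, [360.0, 189.0])]
top dropper_medium [([378.0, -304.0, -0.0], 0.84, [423.0, 261.0]), ([519.0, -308.0, -2.0], 0.67, [422.0, 211.0]), ([456.0, -254.0, -5.0], 0.58, [404.0, 234.0])]
top dropper_small [([600.0, -253.0, -1.0], 0.62, [401.0, 184.0])]
top slide_stack [([444.0, -130.0, 0.0], 0.6, [360.0, 238.0])]
top flat_cap_bottle [([448.0, -349.0, -1.0], 0.61, [437.0, 236.0])]
top slide_case [([629.0, 62.0, 1.0], 0.73, [293.0, 175.0]), ([447.0, -131.0, 2.0], 0.26, [361.0, 236.0])]
side caddy [([569.0, 125.0, -0.0], 0.94, [253.0, 263.0])]
side well_large [([611.0, 132.0, 7.0], 0.75, [234.0, 257.0])]
side well_medium [([592.0, 214.0, 7.0], 0.98, [217.0, 285.0])]
side well_small [([635.0, 59.0, 4.0], 0.73, [244.0, 236.0])]
side dropper_large [([588.0, -130.0, -0.0], 0.92, [302.0, 202.0])]
side dropper_medium [([458.0, -256.0, -0.0], 0.94, [367.0, 190.0]), ([381.0, -305.0, -1.0], 0.75, [400.0, 188.0]), ([521.0, -317.0, -2.0], 0.64, [352.0, 176.0])]
side dropper_small [([599.0, -253.0, 3.0], 0.44, [318.0, 179.0])]
side slide_stack [([450.0, -132.0, -0.0], 0.69, [353.0, 214.0])]
side flat_cap_bottle [([447.0, -348.0, 0.0], 0.47, [381.0, 176.0])]
side slide_case [([610.0, -372.0, 0.0], 0.84, [331.0, 162.0])]
1.25
```

Candidates (top image):
- **Whitish dropper bottles:** (362,184) is the large one and (407,232) the medium.
- **Look-alikes of the medium:** brown at (427,208), green at (427,259).
- **Flat cap:** (442,235).
- **Small dark dropper:** (403,182).
- **Slides:** pale banded stack at (362,237). The blue case at (445,180) stays.

I'll check these in a close crop.

Run:
```python
from h import *
a=cv2.imread("pics/top0.png");s=cv2.imread("pics/side0.png")
A=cv2.resize(a[155:275,335:465],None,fx=4,fy=4,interpolation=cv2.INTER_CUBIC)
cv2.imwrite("pics/cropT.png",A)
cv2.imwrite("pics/cropS.png",cv2.resize(s[130:230,280:430],None,fx=5,fy=5,interpolation=cv2.INTER_CUBIC))
# caddy overlay
def draw(im,cam,cx,cy,yaw,sc,off):
    c,sn=np.cos(yaw),np.sin(yaw)
    def W(p): p=np.array(p,float); return np.c_[cx+c*p[:,0]-sn*p[:,1],cy+sn*p[:,0]+c*p[:,1],p[:,2]]
    def rect(x,y,hx,hy,z,col):
        P=proj(cam,W([[x-hx,y-hy,z],[x+hx,y-hy,z],[x+hx,y+hy,z],[x-hx,y+hy,z]]))
        cv2.polylines(im,[((P-off+.5)*sc).astype(np.int32)],True,col,1)
    rect(8,0,80,126,22,(0,0,255)) 
    rect(-42,0,26,50,27,(0,255,0))
    for y,h in((80,28),(0,33),(-80,20)): rect(45,y,h,h,22,(0,255,255)); rect(45,y,37,37,22,(255,0,255))
import sys
w=np.array([[593,213],[612.5,134],[632.5,61]])
d=w[0]-w[2];yaw=np.arctan2(-d[0],d[1]);print(yaw)
c,sn=np.cos(yaw),np.sin(yaw)
# centre from wells
m=w.mean(0);cx,cy=m-45*np.array([c,sn]);print(cx,cy)
for cx,cy,yaw,t in((cx,cy,yaw,'a'),(567,122,.25,'b')):
  o=[]
  for cam,im,(x0,y0,x1,y1),sc in(("top",a,(210,145,330,240),5),("side",s,(180,205,310,320),5)):
    B=cv2.resize(im[y0:y1,x0:x1],None,fx=sc,fy=sc,interpolation=cv2.INTER_CUBIC)
    draw(B,cam,cx,cy,yaw,sc,np.array([x0,y0]));cv2.imwrite(f"pics/cad_{cam}_{t}.png",B)
```

```text
0.2542448071827185
569.1132585522253 124.68184460183926
```

View pics/cropT.png

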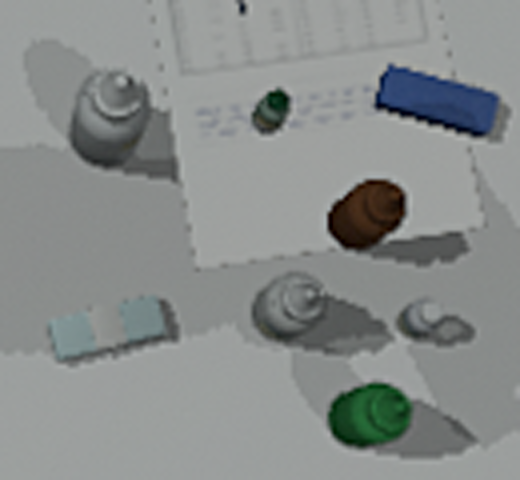

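View pics/cropS.png

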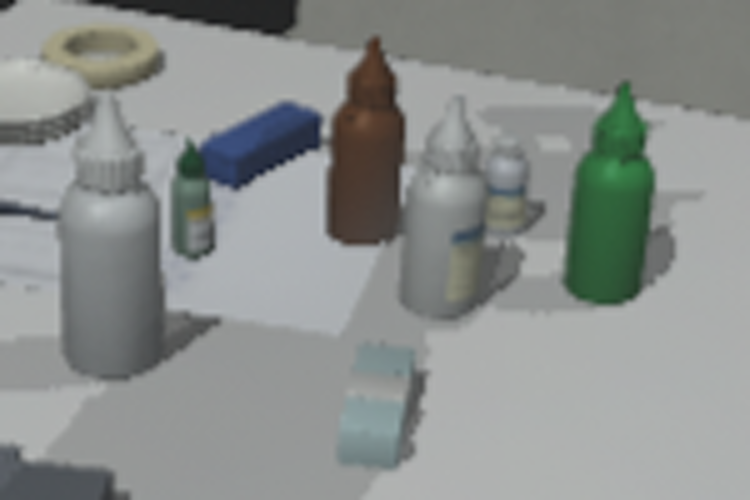

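View pics/cad_top_a.png

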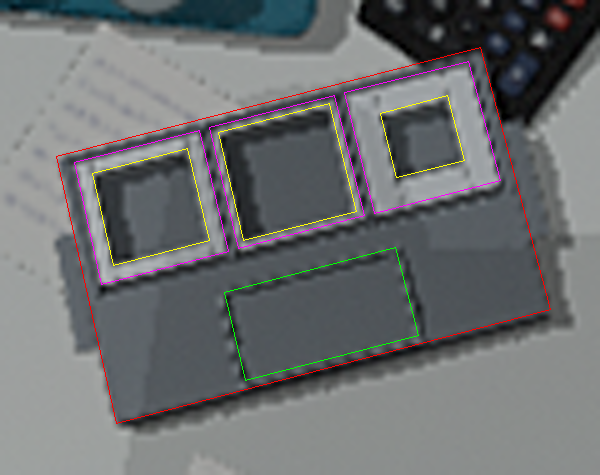

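View pics/cad_side_a.png

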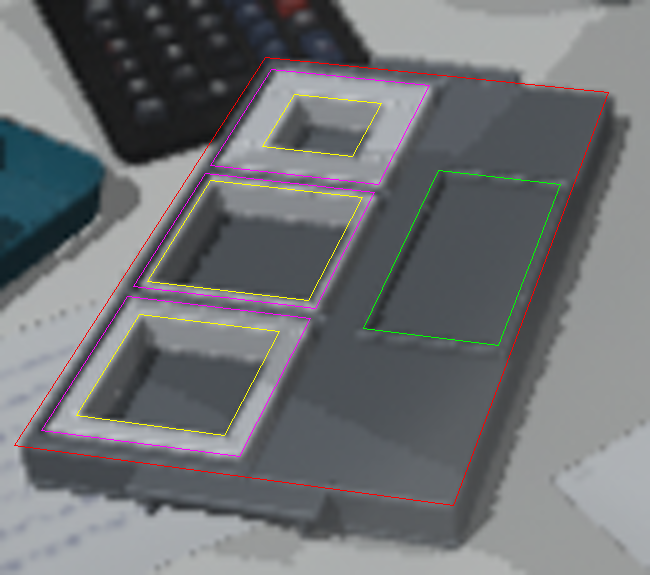

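The crop settles it. The large dropper is whitish at top (362,184) and the medium whitish at (407,232). The brown and green ones are look-alikes. The small dark dropper with a pointed nozzle is at (403,182), the banded stack at (362,237), and the flat cap at (442,235) stays. The caddy overlay fits within about 2 mm, with the large well in the middle, the medium on the left and the small on the right.

```bash
cat > go.py <<'E'
import sys
from h import *
x,y,z,psi=map(float,sys.argv[1:5])
o=get_obs();M=R.from_rotvec(o['orientation']).as_matrix()
p=np.arctan2(M[1,0],M[0,0]);d=M.T@(np.array([x,y,z])-o['ee_pos'])
dr=(p-psi+np.pi)%(2*np.pi)-np.pi
print('t',round(o['t'],2),'pos',o['ee_pos'].round(1),'psi',round(p,3),'tilt',round(float(np.degrees(np.arccos(-M[2,2]))),2),'q6',o['qpos'][5].round(2),'w',round(o['width'],1),'F',o['ft_force'].round(1))
print('delta m',(d/1000).round(4),'roll',round(dr,3),'dist',np.linalg.norm(d).round(0))
E
python3 go.py 587 -131.5 260 1.35
python3 - <<'E'
from h import *
for uv in((395,158),(388,100)): print(back('top',uv,8))
# slide stack yaw
for cam in('top','side'):
    r=regions_of(cam,'slide_stack')
    print(len(r),[x['conf'] for x in r])
    m=r[0]['region'].astype(np.uint8);c=cv2.minAreaRect(np.argwhere(m)[:,::-1].astype(np.float32))
    b=cv2.boxPoints(c);print(np.array([back(cam,p,15)[:2] for p in b]).round(0).tolist())
E
```

```text
t 1.25 pos [ 281.3 -558.1  236.7] psi 0.467 tilt 0.01 q6 -0.02 w 88.0 F [ 0.5  0.  -0.2]
delta m [ 0.465  -0.2434 -0.0233] roll -0.883 dist 525.0
[ 676.43180183 -235.65078293    8.        ]
[ 858.32142817 -221.26169793    8.        ]
1 [0.68]
[[450.0, -90.0], [469.0, -167.0], [439.0, -174.0], [421.0, -97.0]]
2 [0.75, 0.16]
[[445.0, -72.0], [477.0, -175.0], [444.0, -182.0], [415.0, -78.0]]
```

Call:
move_arm --pt "0 0.185 -0.097 -0.01 -0.35" --pt "0 0.185 -0.097 -0.01 -0.35" --pt "0 0.185 -0.097 -0.01 -0.35" --pt "0 0.185 -0.097 -0.01 -0.35" --pt "0 0.185 -0.097 -0.01 -0.35"

```text
t: 1.77
ee_pos: [403.1, -387.3, 246.8]
orientation: [2.883, 1.247, 0.0]
ft_force: [1.0, -1.3, 0.2]
width: 88.1
```

```bash
python3 go.py 587 -131.5 260 1.35
```

```text
t 1.77 pos [ 403.1 -387.3  246.8] psi 0.817 tilt 0.01 q6 -0.03 w 88.1 F [ 1.  -1.3  0.2]
delta m [ 0.3124 -0.0411 -0.0132] roll -0.533 dist 315.0
```

Call:
move_arm --pt "0 0.19 -0.025 -0.01 -0.45" --pt "0 0.19 -0.025 -0.01 -0.45" --pt "0 0.19 -0.025 -0.01 -0.45" --pt "0 0.19 -0.025 -0.01 -0.45" --pt "0 0.19 -0.025 -0.01 -0.45"

```text
t: 2.18
ee_pos: [516.1, -230.2, 257.1]
orientation: [2.526, 1.867, 0.002]
ft_force: [0.4, 0.2, 0.2]
width: 87.9
```

```bash
python3 go.py 587 -131.5 260 1.35;  python3 - <<'E'
from h import *
o=get_obs();im=get_image('wrist')
for n in('dropper_large','slide_stack'):
  print(n,[(np.round(d['location'],1).tolist(),round(d['conf'],2),np.round(proj('wrist',d['location'],o)[0]).tolist()) for d in place_of('wrist',n)][:3])
cv2.imwrite("pics/w1.png",im)
E
```

```text
t 2.18 pos [ 516.1 -230.2  257.1] psi 1.273 tilt 0.07 q6 -0.14 w 87.9 F [0.4 0.2 0.2]
delta m [ 0.1152  0.0388 -0.0028] roll -0.077 dist 122.0
dropper_large [([588.5, -132.3, 0.4], 0.84, [352.0, 87.0])]
slide_stack [([443.7, -129.4, -5.0], 0.95, [250.0, 118.0]), ([452.0, -347.3, -2.7], 0.47, [304.0, 255.0])]
```

View pics/w1.png

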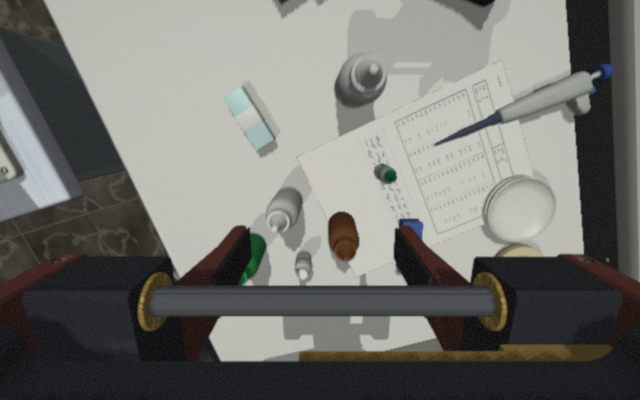

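The wrist view shows the large dropper at (362,78), medium (285,210), brown (343,235), small dark (387,174) and stack (250,118). The wrist position for the large one, (588,-132), agrees with the other cameras.

Call:
move_arm --pt "0 0.116 0.039 0.04 -0.077" --pt "0 0.116 0.039 0.04 -0.077" --pt "0 0.116 0.039 0.04 -0.077" --pt "0 0.116 0.039 0.04 -0.077" --pt "0 0.116 0.039 0.04 -0.077"

```text
t: 2.75
ee_pos: [586.0, -133.7, 215.4]
orientation: [-2.456, -1.957, 0.002]
ft_force: [0.1, -1.1, 0.2]
width: 88.0
```

```bash
python3 go.py 588 -132 116 1.35
python3 - <<'E'
from h import *
o=get_obs();im=get_image('wrist')
for n in('dropper_large',):
  print(n,[(np.round(d['location'],1).tolist(),round(d['conf'],2)) for d in place_of('wrist',n)][:3])
cv2.imwrite("pics/w2.png",im)
E
```

```text
t 2.75 pos [ 586.  -133.7  215.4] psi 1.346 tilt 0.12 q6 -0.02 w 88.0 F [ 0.1 -1.1  0.2]
delta m [0.0021 0.0017 0.0994] roll -0.004 dist 99.0
dropper_large [([587.7, -131.9, 0.4], 0.81)]
```

View pics/w2.png

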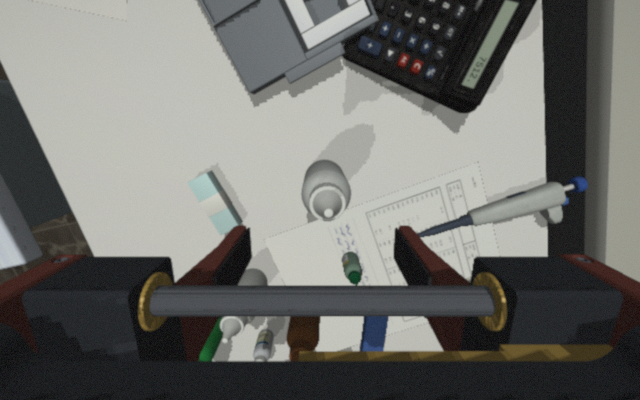

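The large bottle's nozzle, at (330,212), is centred between the fingers. I'll descend on the collar.

Call:
move_arm --pt "0 0.002 0.002 0.04 0" --pt "0 0.002 0.002 0.075 0" --pt "0 0.002 0.002 0.0995 0" --pt "0 0.002 0.002 0.0995 0" --pt "255 0.002 0.002 0.0995 0"

```text
t: 3.27
ee_pos: [587.4, -134.3, 117.0]
orientation: [-2.46, -1.952, 0.002]
ft_force: [0.4, -0.0, -0.1]
width: 83.9
```

Call:
move_arm --pt "255 0 0 0 0" --pt "255 0 0 0 0" --pt "255 0 0 0 0" --pt "255 0 0 0 0" --pt "255 0 0 0 0"

```text
t: 3.68
ee_pos: [589.0, -132.9, 118.2]
orientation: [2.458, 1.955, 0.002]
ft_force: [-0.8, -0.2, -0.3]
width: 51.3
```

```bash
python3 go.py 588 -132 200 1.35
```

```text
t 3.68 pos [ 589.  -132.9  118.2] psi 1.344 tilt 0.1 q6 -0.01 w 51.3 F [-0.8 -0.2 -0.3]
delta m [ 0.0006 -0.0011 -0.0818] roll -0.006 dist 82.0
```

Call:
move_arm --pt "255 0 0 0.001 0" --pt "255 0 0 0.001 0" --pt "255 0 0 0.001 0" --pt "255 0 0 0.001 0" --pt "255 0 0 0.001 0"

```text
t: 4.1
ee_pos: [588.6, -132.7, 116.1]
orientation: [-2.459, -1.956, 0.0]
ft_force: [-0.7, 0.6, 1.2]
width: 33.1
```

Call:
move_arm --pt "255 0 0 0.001 0" --pt "255 0 0 -0.01 0" --pt "255 0 0 -0.04 0" --pt "255 0 0 -0.06 0" --pt "255 0 0 -0.06 0"

```text
t: 4.52
ee_pos: [591.0, -133.3, 180.4]
orientation: [2.455, 1.952, 0.007]
ft_force: [0.7, -0.1, -1.8]
width: 33.1
```

```bash
python3 go.py 611 136 190 1.825
python3 - <<'E'
from h import *
o=get_obs();im=get_image('wrist')
cv2.imwrite("pics/w3.png",im);cv2.imwrite("pics/s3.png",get_image('side')[50:300,200:500])
E
```

```text
t 4.52 pos [ 591.  -133.3  180.4] psi 1.344 tilt 0.39 q6 -0.01 w 33.1 F [ 0.7 -0.1 -1.8]
delta m [ 0.2669 -0.0411 -0.0099] roll -0.481 dist 270.0
```

View pics/w3.png

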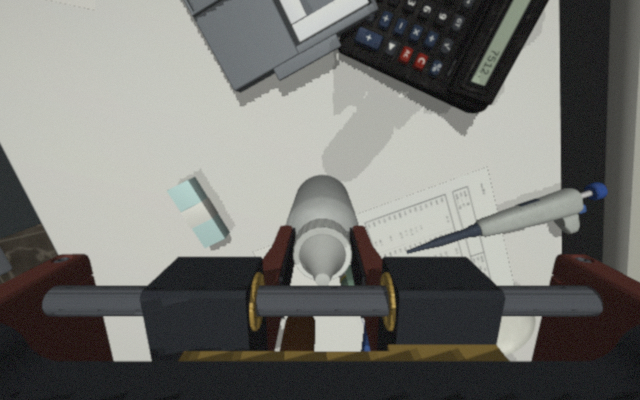

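View pics/s3.png

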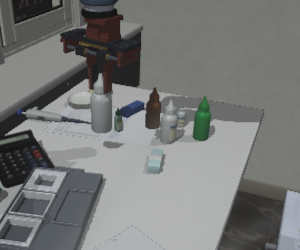

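Run:
```python
from h import *
o=get_obs()
for dz in(27,28,1,-16):
    print(dz,proj('wrist',o['ee_pos']+[0,0,dz],o).round(1))
```

```text
27 [[321.  276.1]]
28 [[321.  277.2]]
1 [[321.1 251.7]]
-16 [[321.1 239.6]]
```

Call:
move_arm --pt "255 0.16 -0.025 -0.02 -0.3" --pt "255 0.16 -0.025 -0.02 -0.3" --pt "255 0.16 -0.025 -0.02 -0.3" --pt "255 0.16 -0.025 -0.02 -0.3" --pt "255 0.16 -0.025 -0.02 -0.3"

```text
t: 5.03
ee_pos: [599.9, 34.5, 195.4]
orientation: [-2.132, -2.304, -0.001]
ft_force: [0.8, -0.0, 0.1]
width: 32.9
```

```bash
python3 go.py 611 136 190 1.825
```

```text
t 5.03 pos [599.9  34.5 195.4] psi 1.648 tilt 0.11 q6 -0.04 w 32.9 F [ 0.8 -0.   0.1]
delta m [0.1004 0.0189 0.0056] roll -0.177 dist 102.0
```

Call:
move_arm --pt "255 0.1 0.019 0.005 -0.177" --pt "255 0.1 0.019 0.005 -0.177" --pt "255 0.1 0.019 0.005 -0.177" --pt "255 0.1 0.019 0.005 -0.177" --pt "255 0.1 0.019 0.005 -0.177"

```text
t: 5.45
ee_pos: [610.8, 130.3, 189.4]
orientation: [-1.924, -2.482, 0.004]
ft_force: [0.5, -0.4, -1.2]
width: 32.7
```

```bash
cat > look.py <<'E'
# overlay caddy model and held bottle axis on the views
import sys
from h import *
tag=sys.argv[1];CX,CY,YAW=567.5,124.5,.254
def draw(im,cam,o,off,sc):
    c,sn=np.cos(YAW),np.sin(YAW)
    def W(p): p=np.array(p,float); return np.c_[CX+c*p[:,0]-sn*p[:,1],CY+sn*p[:,0]+c*p[:,1],p[:,2]]
    def rect(x,y,hx,hy,z,col):
        P=proj(cam,W([[x-hx,y-hy,z],[x+hx,y-hy,z],[x+hx,y+hy,z],[x-hx,y+hy,z]]),o)
        cv2.polylines(im,[((P-off+.5)*sc).astype(np.int32)],True,col,1)
    rect(-42,0,26,50,27,(0,255,0))
    for y,h in((80,28),(0,33),(-80,20)): rect(45,y,h,h,22,(0,255,255)); rect(45,y,37,37,22,(255,0,255))
o=get_obs()
for cam in sys.argv[2:]:
    im=get_image(cam)
    if cam=='wrist': x0,y0,x1,y1,sc=0,0,640,400,1.25
    elif cam=='top': x0,y0,x1,y1,sc=200,100,340,240,4
    else: x0,y0,x1,y1,sc=170,140,330,310,3.5
    B=cv2.resize(im[y0:y1,x0:x1],None,fx=sc,fy=sc,interpolation=cv2.INTER_CUBIC)
    C=B.copy()
    draw(C,cam,o,np.array([x0,y0]),sc)
    cv2.imwrite(f'pics/{tag}_{cam}.png',C)
E
python3 look.py L1 wrist side; python3 go.py 611 136 190 1.825
```

```text
t 5.55 pos [611.1 128.8 190. ] psi 1.82 tilt 0.13 q6 -0.06 w 33.1 F [ 0.3 -0.6 -1.2]
delta m [0.007  0.0017 0.    ] roll -0.005 dist 7.0
```

View pics/L1_wrist.png

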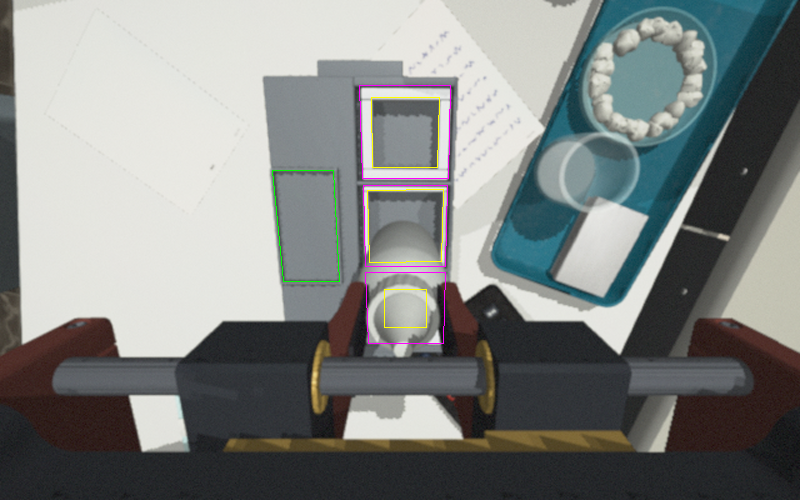

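View pics/L1_side.png

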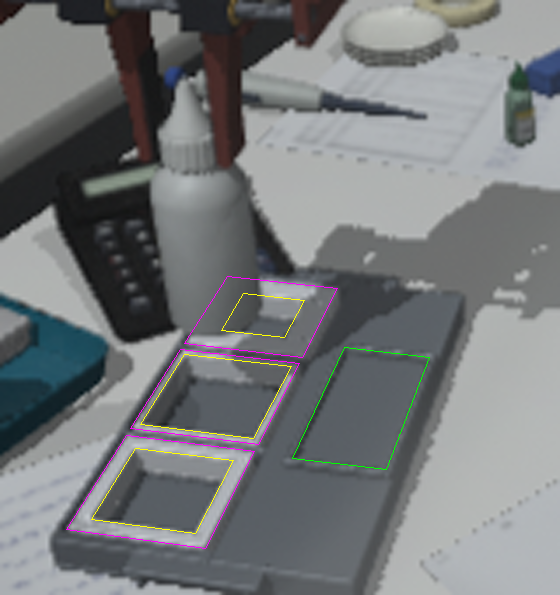

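Call:
move_arm --pt "255 0.007 0.002 0.02 -0.005" --pt "255 0.007 0.002 0.03 -0.005" --pt "255 0.007 0.002 0.03 -0.005"

```text
t: 5.8
ee_pos: [610.1, 135.5, 158.4]
orientation: [-1.921, -2.482, 0.006]
ft_force: [-0.4, -0.8, -1.3]
width: 33.2
```

```bash
python3 go.py 611 136 120 1.825; python3 look.py L2 wrist;  python3 go.py 611 136 120 1.825
```

```text
t 5.8 pos [610.1 135.5 158.4] psi 1.825 tilt 0.3 q6 -0.05 w 33.2 F [-0.4 -0.8 -1.3]
delta m [0.0002 0.0011 0.0384] roll -0.0 dist 38.0
t 5.85 pos [610.8 135.7 159.6] psi 1.825 tilt 0.22 q6 -0.05 w 33.1 F [ 0.1 -0.1 -1.6]
delta m [0.0002 0.0004 0.0396] roll -0.0 dist 40.0
```

View pics/L2_wrist.png

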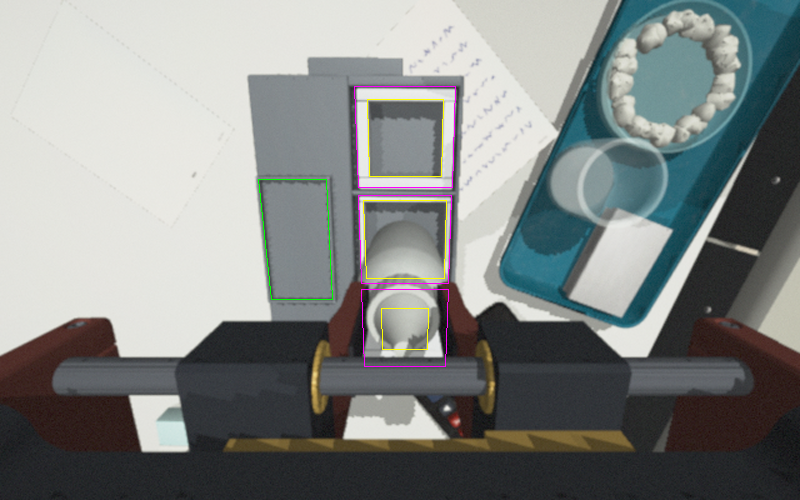

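Call:
move_arm --pt "255 0 0.0005 0.015 0" --pt "255 0 0.0005 0.027 0" --pt "255 0 0.0005 0.033 0" --pt "255 0 0.0005 0.035 0" --pt "255 0 0.0005 0.036 0"

```text
t: 6.27
ee_pos: [612.3, 137.0, 124.8]
orientation: [-1.921, -2.485, 0.001]
ft_force: [0.5, 0.0, -0.5]
width: 33.0
```

Call:
move_arm --pt "255 0 0 0.001 0" --pt "255 0 0 0.002 0"

```text
t: 6.43
ee_pos: [612.9, 137.3, 123.6]
orientation: [1.921, 2.485, 0.001]
ft_force: [0.8, 0.2, -1.5]
width: 32.7
```

```bash
python3 look.py L3 wrist side;  python3 go.py 611 136 120 1.825
```

```text
t 6.53 pos [612.7 137.4 123.5] psi 1.826 tilt 0.03 q6 -0.05 w 33.0 F [ 0.   0.3 -2. ]
delta m [-0.0009 -0.002   0.0035] roll 0.001 dist 4.0
```

View pics/L3_side.png

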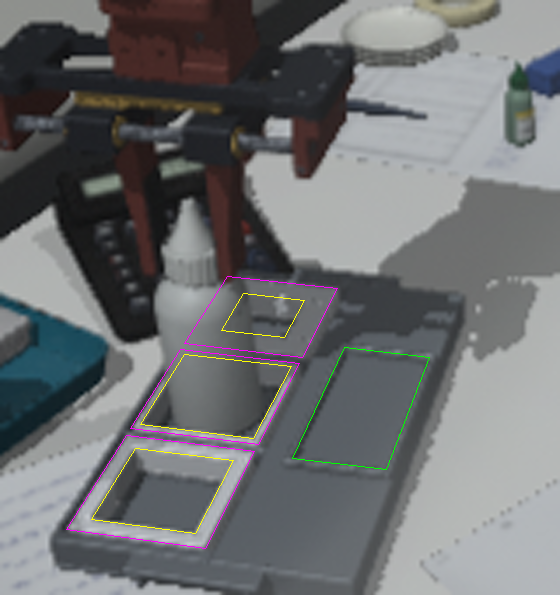

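The bottle's lower end is inside the middle well. I'll lower it in 1 mm steps until the weight comes off.

Call:
move_arm --pt "255 0 0 0.001 0" --pt "255 0 0 0.002 0" --pt "255 0 0 0.002 0"

```text
t: 6.78
ee_pos: [612.5, 137.3, 121.1]
orientation: [-1.921, -2.486, -0.0]
ft_force: [0.6, 0.1, -1.0]
width: 32.9
```

Call:
move_arm --pt "255 0 0 0.001 0" --pt "255 0 0 0.001 0"

```text
t: 6.95
ee_pos: [612.7, 137.3, 120.3]
orientation: [1.921, 2.486, 0.0]
ft_force: [0.1, -0.2, -0.6]
width: 32.5
```

Call:
move_arm --pt "255 0 0 0.001 0" --pt "255 0 0 0.001 0"

```text
t: 7.12
ee_pos: [613.0, 137.2, 120.2]
orientation: [1.92, 2.485, 0.001]
ft_force: [-1.4, -0.7, 7.9]
width: 32.7
```

Call:
move_arm --pt "255 0 0 -0.0005 0" --pt "200 0 0 -0.0005 0" --pt "100 0 0 -0.0005 0" --pt "0 0 0 -0.0005 0" --pt "0 0 0 -0.0005 0"

```text
t: 7.53
ee_pos: [612.4, 137.3, 119.4]
orientation: [-1.921, -2.486, 0.0]
ft_force: [-0.1, -0.1, -0.5]
width: 49.6
```

Call:
move_arm --pt "0 0 0 0 0" --pt "0 0 0 0 0" --pt "0 0 0 -0.03 0" --pt "0 0 0 -0.07 0" --pt "0 0 0 -0.1 0"

```text
t: 7.95
ee_pos: [612.6, 137.3, 221.2]
orientation: [-1.921, -2.486, 0.0]
ft_force: [0.5, -0.2, 1.3]
width: 82.7
```

```bash
python3 look.py L4 wrist side;  python3 go.py 520 -60 230 1.5
```

```text
t 8.05 pos [615.8 138.  225.3] psi 1.826 tilt 0.56 q6 -0.05 w 87.0 F [ 0.5  0.2 -0.2]
delta m [-0.1675 -0.1426 -0.006 ] roll 0.326 dist 220.0
```

View pics/L4_side.png

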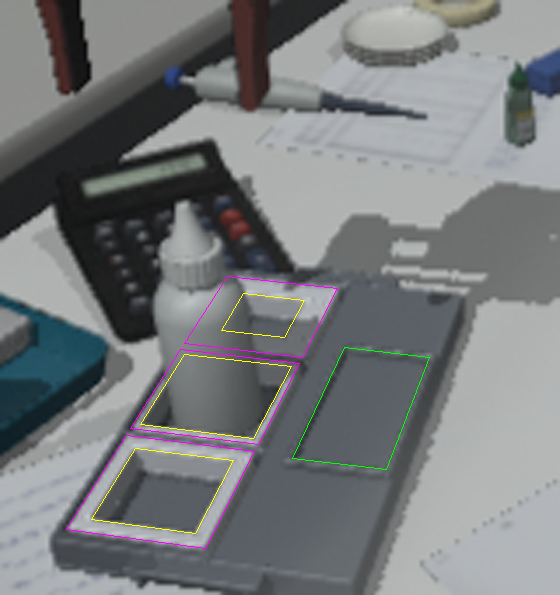

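View pics/L4_wrist.png

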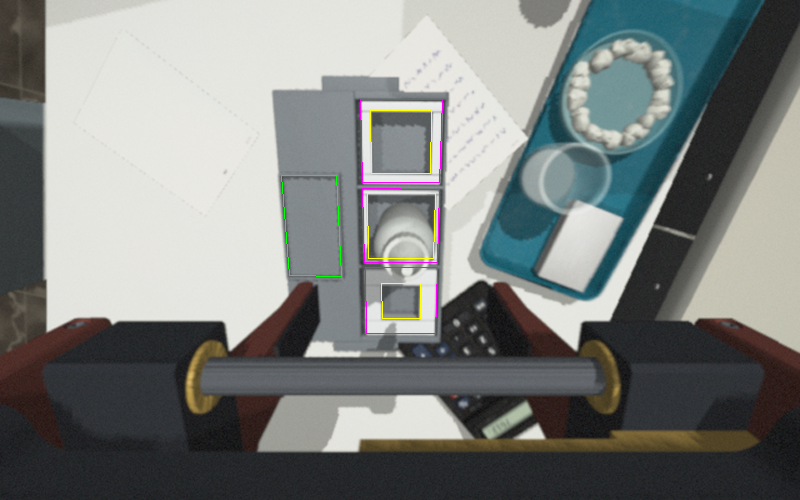

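The large bottle stands upright in the middle well (side crop, around (205,330)). Next is the medium one.

Call:
move_arm --pt "0 -0.16 -0.13 -0.01 0.2" --pt "0 -0.16 -0.13 -0.01 0.2" --pt "0 -0.16 -0.13 -0.01 0.2" --pt "0 -0.16 -0.13 -0.01 0.2" --pt "0 -0.16 -0.13 -0.01 0.2"

```text
t: 8.47
ee_pos: [525.5, -51.7, 229.0]
orientation: [-2.158, -2.282, 0.001]
ft_force: [0.8, -0.4, -0.5]
width: 87.9
```

```bash
python3 go.py 457 -254 210 1.48
```

```text
t 8.47 pos [525.5 -51.7 229. ] psi 1.626 tilt 0.06 q6 -0.18 w 87.9 F [ 0.8 -0.4 -0.5]
delta m [-0.1982 -0.0796  0.019 ] roll 0.146 dist 214.0
```

Call:
move_arm --pt "0 -0.19 -0.077 0.01 0.146" --pt "0 -0.19 -0.077 0.01 0.146" --pt "0 -0.19 -0.077 0.01 0.146" --pt "0 -0.19 -0.077 0.01 0.146" --pt "0 -0.19 -0.077 0.01 0.146"

```text
t: 8.88
ee_pos: [459.2, -246.0, 218.9]
orientation: [-2.32, -2.117, 0.0]
ft_force: [0.1, 0.4, -0.1]
width: 88.1
```

```bash
python3 - <<'E'
from h import *
im=get_image('wrist')
for n in('dropper_medium','dropper_small','slide_stack','flat_cap_bottle'):
  print(n,[(np.round(d['location'],1).tolist(),round(d['conf'],2)) for d in place_of('wrist',n)][:3])
cv2.imwrite("pics/m1.png",im)
E
python3 go.py 457 -254 97 1.48
```

```text
dropper_medium [([521.4, -316.3, 1.7], 0.9), ([460.4, -254.8, -3.4], 0.74), ([380.9, -306.7, -1.6], 0.57)]
dropper_small [([595.5, -252.1, 1.2], 0.57)]
slide_stack [([444.8, -128.6, -1.7], 0.96)]
flat_cap_bottle [([449.5, -343.5, 4.9], 0.7)]
t 9.13 pos [ 460.3 -244.   219. ] psi 1.479 tilt 0.07 q6 -0.42 w 87.6 F [0.2 1.2 0.3]
delta m [-0.0104 -0.0023  0.122 ] roll -0.001 dist 122.0
```

View pics/m1.png

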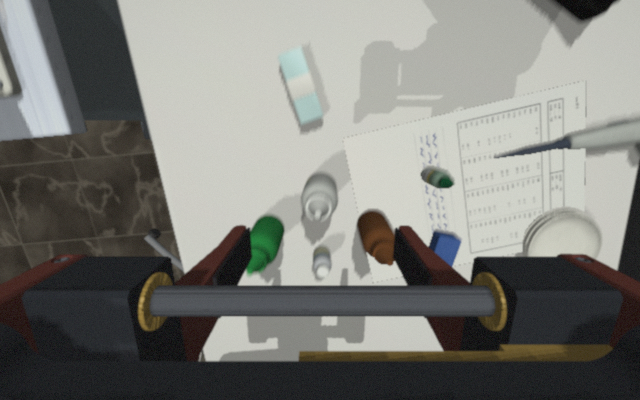

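The medium whitish dropper is at (318,195), between green (265,243) and brown (377,238), with room for the fingers on both sides.

Call:
move_arm --pt "0 -0.011 -0.001 0.03 0" --pt "0 -0.011 -0.001 0.07 0" --pt "0 -0.011 -0.001 0.105 0" --pt "0 -0.011 -0.001 0.121 0" --pt "0 -0.011 -0.001 0.121 0"

```text
t: 9.55
ee_pos: [456.9, -252.1, 94.9]
orientation: [-2.312, -2.116, 0.003]
ft_force: [-1.0, 0.6, -0.1]
width: 87.8
```

```bash
python3 - <<'E'
from h import *
o=get_obs();im=get_image('wrist');cv2.imwrite("pics/m2.png",im)
print([(proj('wrist',[458.3,-255,z],o).round(0)) for z in (118,96,82)])
E
python3 go.py 458.3 -255 97 1.48
```

```text
[array([[324., 277.]]), array([[324., 256.]]), array([[324., 246.]])]
t 9.6 pos [ 458.1 -253.    97. ] psi 1.482 tilt 0.25 q6 -0.44 w 87.7 F [-0.3 -0.2  0.4]
delta m [-0.002   0.0004 -0.    ] roll 0.002 dist 2.0
```

View pics/m2.png

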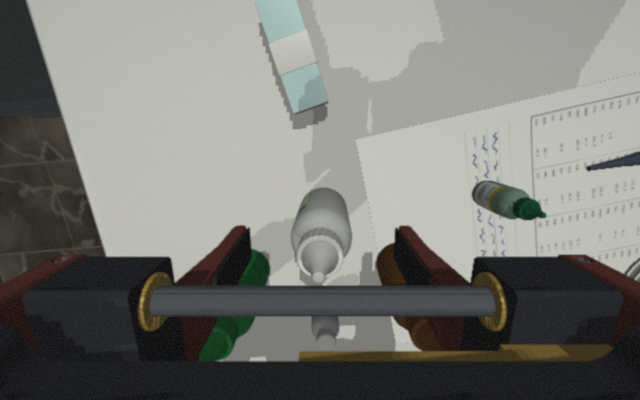

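The nozzle at (319,278) and collar at (321,256) match the prediction, so I'll close the fingers.

Call:
move_arm --pt "255 -0.001 -0.001 0 0" --pt "255 -0.001 -0.001 0 0" --pt "255 -0.001 -0.001 0 0" --pt "255 -0.001 -0.001 0 0" --pt "255 -0.001 -0.001 0 0"

```text
t: 10.02
ee_pos: [458.1, -256.3, 99.7]
orientation: [2.319, 2.117, 0.001]
ft_force: [0.2, 0.5, -0.4]
width: 58.3
```

Call:
move_arm --pt "255 0 0 0 0" --pt "255 0 0 0 0" --pt "255 0 0 0 0" --pt "255 0 0 0 0" --pt "255 0 0 0 0"

```text
t: 10.43
ee_pos: [457.5, -256.1, 98.6]
orientation: [-2.32, -2.118, 0.0]
ft_force: [0.1, 0.6, 0.2]
width: 25.9
```

```bash
python3 go.py 591 213 270 1.825
```

```text
t 10.43 pos [ 457.5 -256.1   98.6] psi 1.48 tilt 0.01 q6 -0.44 w 25.9 F [0.1 0.6 0.2]
delta m [ 0.4793  0.0902 -0.1714] roll -0.345 dist 517.0
```

Call:
move_arm --pt "255 0 0 -0.01 0" --pt "255 0 0 -0.045 0" --pt "255 0 0 -0.085 0" --pt "255 0 0 -0.12 0" --pt "255 0 0 -0.13 0"

```text
t: 10.85
ee_pos: [459.8, -257.3, 234.4]
orientation: [2.314, 2.113, 0.004]
ft_force: [1.3, -0.9, -0.4]
width: 26.1
```

```bash
python3 go.py 591 213 275 1.825
```

```text
t 10.85 pos [ 459.8 -257.3  234.4] psi 1.48 tilt 0.46 q6 -0.44 w 26.1 F [ 1.3 -0.9 -0.4]
delta m [ 0.4802  0.0882 -0.0416] roll -0.345 dist 490.0
```

Call:
move_arm --pt "255 0.19 0.035 -0.045 -0.14" --pt "255 0.19 0.035 -0.045 -0.14" --pt "255 0.19 0.035 -0.045 -0.14" --pt "255 0.19 0.035 -0.045 -0.14" --pt "255 0.19 0.035 -0.045 -0.14"

```text
t: 11.27
ee_pos: [509.8, -67.5, 274.3]
orientation: [-2.166, -2.275, -0.001]
ft_force: [1.1, 0.6, -0.7]
width: 26.2
```

```bash
python3 go.py 591 213 275 1.825
```

```text
t 11.27 pos [509.8 -67.5 274.3] psi 1.62 tilt 0.03 q6 -0.2 w 26.2 F [ 1.1  0.6 -0.7]
delta m [ 0.2761  0.095  -0.0006] roll -0.205 dist 292.0
```

Call:
move_arm --pt "255 0.18 0.062 0 -0.14" --pt "255 0.18 0.062 0 -0.14" --pt "255 0.18 0.062 0 -0.14" --pt "255 0.18 0.062 0 -0.14" --pt "255 0.18 0.062 0 -0.14"

```text
t: 11.68
ee_pos: [563.1, 116.5, 273.5]
orientation: [-1.999, -2.423, -0.001]
ft_force: [0.2, 0.2, -1.0]
width: 26.3
```

```bash
python3 go.py 591 213 275 1.825
```

```text
t 11.68 pos [563.1 116.5 273.5] psi 1.762 tilt 0.05 q6 -0.01 w 26.3 F [ 0.2  0.2 -1. ]
delta m [ 0.0894  0.0457 -0.0014] roll -0.063 dist 100.0
```

Call:
move_arm --pt "255 0.0895 0.0455 0 -0.063" --pt "255 0.0895 0.0455 0 -0.063" --pt "255 0.0895 0.0455 0 -0.063" --pt "255 0.0895 0.0455 0.04 -0.063" --pt "255 0.0895 0.0455 0.08 -0.063"

```text
t: 12.1
ee_pos: [592.3, 211.2, 194.8]
orientation: [1.92, 2.482, 0.007]
ft_force: [1.0, -1.1, -1.1]
width: 26.2
```

```bash
python3 go.py 591 213 103 1.825; python3 look.py M3 wrist side; python3 go.py 591 213 103 1.825
```

```text
t 12.1 pos [592.3 211.2 194.8] psi 1.825 tilt 0.33 q6 0.07 w 26.2 F [ 1.  -1.1 -1.1]
delta m [ 0.002  -0.0014  0.0917] roll -0.0 dist 92.0
t 12.2 pos [586.  207.9 187.2] psi 1.823 tilt 0.74 q6 0.07 w 26.0 F [-1.  -1.  -1.9]
delta m [0.0038 0.0072 0.0841] roll -0.002 dist 85.0
```

View pics/M3_wrist.png

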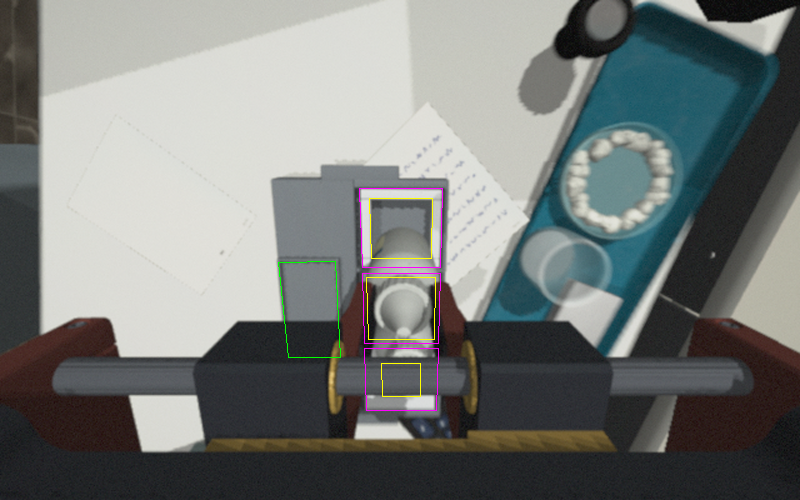

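View pics/M3_side.png

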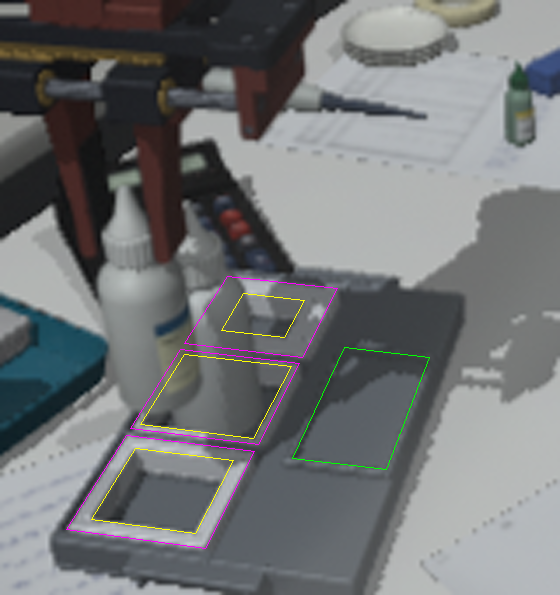

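Call:
move_arm --pt "255 0 0 0 0" --pt "255 0 0 0 0" --pt "255 0 0 0 0"

```text
t: 12.45
ee_pos: [592.2, 209.3, 196.4]
orientation: [1.924, 2.481, 0.005]
ft_force: [-0.1, -1.4, -0.7]
width: 26.0
```

```bash
python3 go.py 591 213 103 1.825
```

```text
t 12.45 pos [592.2 209.3 196.4] psi 1.822 tilt 0.23 q6 0.07 w 26.0 F [-0.1 -1.4 -0.7]
delta m [ 0.0039 -0.0007  0.0934] roll -0.003 dist 93.0
```

Call:
move_arm --pt "255 0.003 0 0.025 0" --pt "255 0.003 0 0.045 0" --pt "255 0.003 0 0.06 0" --pt "255 0.003 0 0.06 0" --pt "255 0.003 0 0.06 0"

```text
t: 12.87
ee_pos: [590.6, 212.1, 135.0]
orientation: [1.925, 2.482, 0.002]
ft_force: [0.4, 0.8, -0.7]
width: 26.4
```

```bash
python3 go.py 591 213 103 1.825; python3 look.py M4 wrist side; python3 go.py 591 213 103 1.825
```

```text
t 12.87 pos [590.6 212.1 135. ] psi 1.822 tilt 0.07 q6 0.07 w 26.4 F [ 0.4  0.8 -0.7]
delta m [0.0008 0.0005 0.032 ] roll -0.003 dist 32.0
t 12.97 pos [591.3 212.4 135.8] psi 1.822 tilt 0.19 q6 0.07 w 25.9 F [-0.1 -0.1 -1. ]
delta m [ 0.0006 -0.0003  0.0328] roll -0.003 dist 33.0
```

View pics/M4_wrist.png

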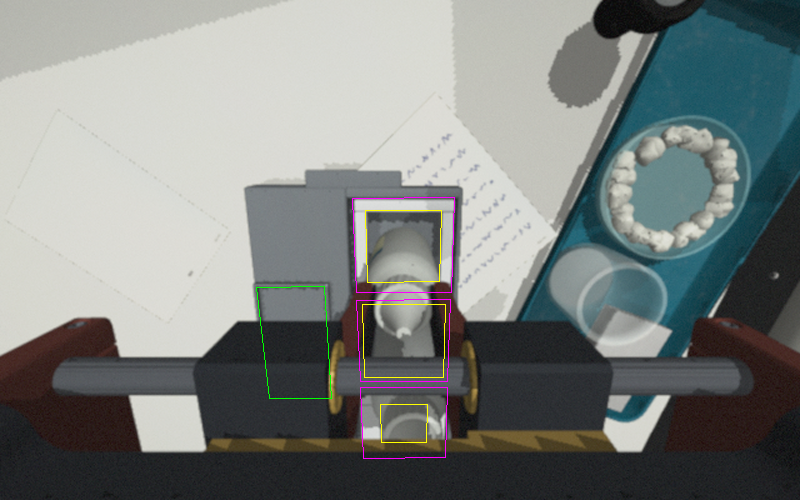

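View pics/M4_side.png

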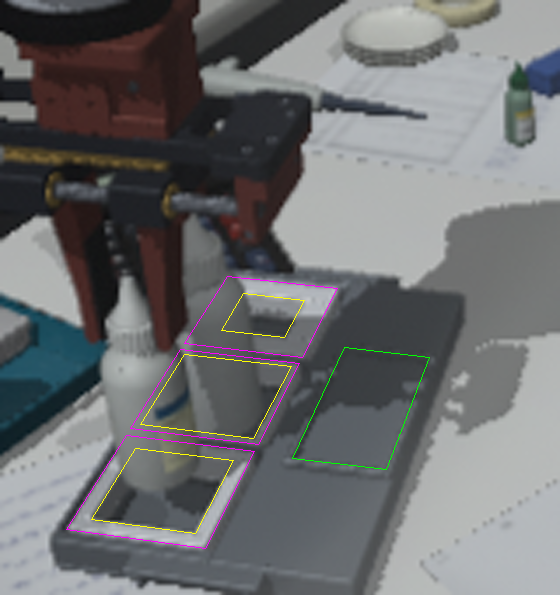

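Call:
move_arm --pt "255 0.001 0 0.012 0" --pt "255 0.001 0 0.022 0" --pt "255 0.001 0 0.028 0" --pt "255 0.001 0 0.029 0" --pt "255 0.001 0 0.03 0"

```text
t: 13.38
ee_pos: [589.3, 213.0, 102.8]
orientation: [-1.924, -2.482, 0.002]
ft_force: [0.5, 0.9, -1.8]
width: 26.4
```

Call:
move_arm --pt "255 0 0 0.001 0" --pt "255 0 0 0.001 0"

```text
t: 13.55
ee_pos: [589.8, 213.2, 102.8]
orientation: [1.925, 2.483, 0.0]
ft_force: [-0.3, -0.6, -0.3]
width: 26.3
```

Call:
move_arm --pt "255 0 0 0.001 0" --pt "255 0 0 0.001 0"

```text
t: 13.72
ee_pos: [590.1, 213.3, 102.6]
orientation: [1.924, 2.483, 0.001]
ft_force: [-1.5, -0.2, 4.1]
width: 26.3
```

```bash
python3 look.py M5 side; python3 go.py 591 213 103 1.825
```

```text
t 13.77 pos [590.1 213.3 102.6] psi 1.823 tilt 0.06 q6 0.08 w 25.6 F [-0.5 -0.4  5.5]
delta m [-0.0005  0.0008 -0.0004] roll -0.002 dist 1.0
```

View pics/M5_side.png

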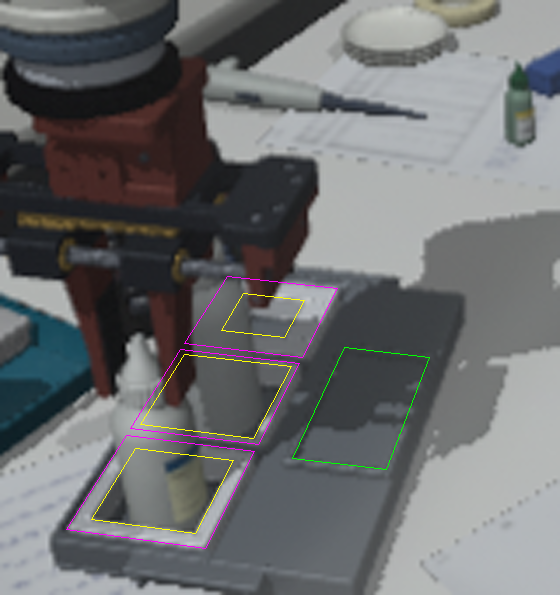

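The medium bottle has touched the well floor: contact is 5 N at TCP z 102.6, and 102.6 was expected. I'll release it.

Call:
move_arm --pt "255 0 0 -0.0005 0" --pt "200 0 0 -0.0005 0" --pt "100 0 0 -0.0005 0" --pt "0 0 0 -0.0005 0" --pt "0 0 0 -0.0005 0"

```text
t: 14.18
ee_pos: [589.7, 213.2, 102.0]
orientation: [-1.925, -2.483, 0.0]
ft_force: [-0.4, -0.3, -0.7]
width: 42.8
```

Call:
move_arm --pt "0 0 0 0 0" --pt "0 0 0 0 0" --pt "0 0 0 0 0" --pt "0 0 0 -0.03 0" --pt "0 0 0 -0.07 0"

```text
t: 14.6
ee_pos: [587.2, 212.3, 169.2]
orientation: [-1.922, -2.48, 0.01]
ft_force: [-0.2, 0.9, 0.3]
width: 75.9
```

Call:
move_arm --pt "0 0 0 -0.04 0" --pt "0 0 0 -0.08 0"

```text
t: 14.77
ee_pos: [589.2, 213.0, 253.4]
orientation: [-1.924, -2.482, 0.001]
ft_force: [0.3, 1.0, -0.3]
width: 86.9
```

```bash
python3 look.py M6 side wrist; python3 go.py 597 -252.5 240 1.17
```

```text
t 14.87 pos [593.4 214.4 259.7] psi 1.823 tilt 0.72 q6 0.08 w 87.8 F [0.5 0.1 0.5]
delta m [-0.4531 -0.1132  0.0178] roll 0.653 dist 467.0
```

View pics/M6_side.png

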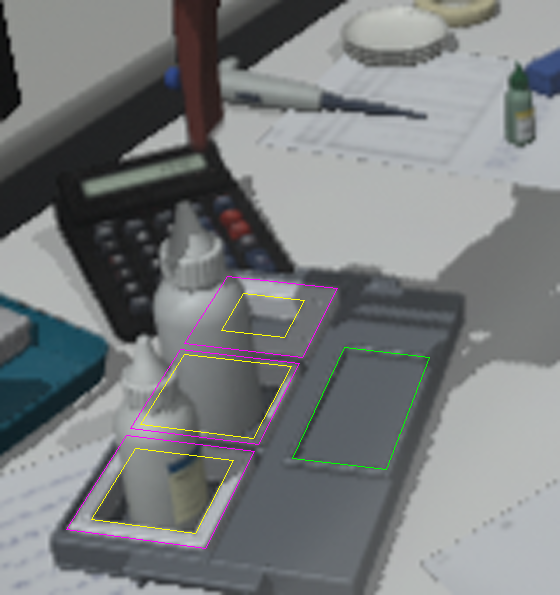

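View pics/M6_wrist.png

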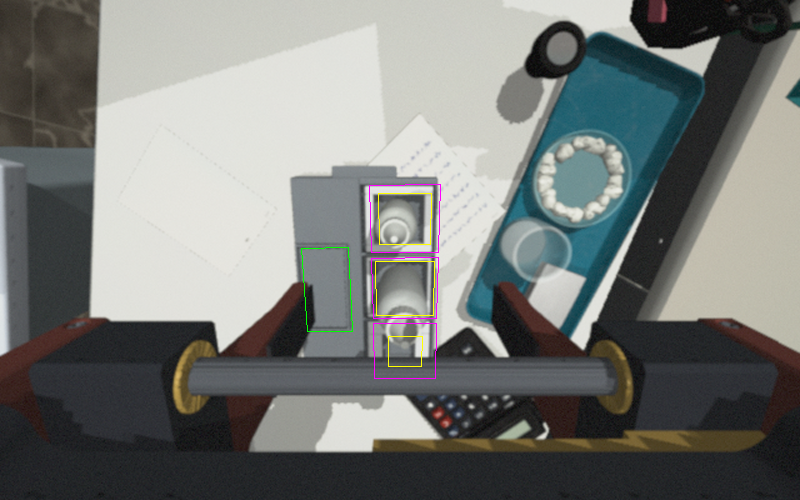

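The medium bottle is upright in the left well and the large one in the middle. Next is the small dark dropper.

Call:
move_arm --pt "0 -0.19 -0.048 0.01 0.25" --pt "0 -0.19 -0.048 0.01 0.25" --pt "0 -0.19 -0.048 0.01 0.25" --pt "0 -0.19 -0.048 0.01 0.25" --pt "0 -0.19 -0.048 0.01 0.25"

```text
t: 15.28
ee_pos: [589.8, 14.3, 241.3]
orientation: [-2.22, -2.223, 0.002]
ft_force: [0.7, -0.5, -0.1]
width: 87.8
```

```bash
python3 go.py 598 -252.5 220 1.32
```

```text
t 15.28 pos [589.8  14.3 241.3] psi 1.572 tilt 0.06 q6 0.0 w 87.8 F [ 0.7 -0.5 -0.1]
delta m [-0.2668  0.0079  0.0215] roll 0.252 dist 268.0
```

Call:
move_arm --pt "0 -0.19 0.006 0.02 0.2" --pt "0 -0.19 0.006 0.02 0.2" --pt "0 -0.19 0.006 0.02 0.2" --pt "0 -0.19 0.006 0.02 0.2" --pt "0 -0.19 0.006 0.02 0.2"

```text
t: 15.7
ee_pos: [596.3, -176.5, 221.0]
orientation: [-2.432, -1.989, 0.002]
ft_force: [-0.2, -0.3, 0.2]
width: 87.7
```

Call:
move_arm --pt "0 -0.057 -0.01 0.04 0.052" --pt "0 -0.057 -0.01 0.06 0.052" --pt "0 -0.057 -0.01 0.06 0.052" --pt "0 -0.057 -0.01 0.06 0.052"

```text
t: 16.03
ee_pos: [573.8, -227.0, 159.6]
orientation: [-2.48, -1.921, 0.004]
ft_force: [0.6, 0.1, 0.8]
width: 88.3
```

```bash
python3 - <<'E'
from h import *
im=get_image('wrist')
for n in('dropper_small',):
  print(n,[(np.round(d['location'],1).tolist(),round(d['conf'],2)) for d in place_of('wrist',n)][:3])
o=get_obs();im=get_image('wrist');cv2.imwrite("pics/s1.png",im)
print([(proj('wrist',[598,-252.5,z],o).round(0)) for z in (69,38,0)])
E
python3 go.py 598 -252.5 36 1.32
```

```text
dropper_small [([600.5, -251.3, -0.8], 0.79)]
[array([[352., 226.]]), array([[348., 215.]]), array([[345., 204.]])]
t 16.18 pos [ 577.2 -226.   163.4] psi 1.322 tilt 0.11 q6 -0.14 w 87.6 F [-0.1  0.5  0.6]
delta m [-0.0206  0.0265  0.1274] roll 0.002 dist 132.0
```

View pics/s1.png

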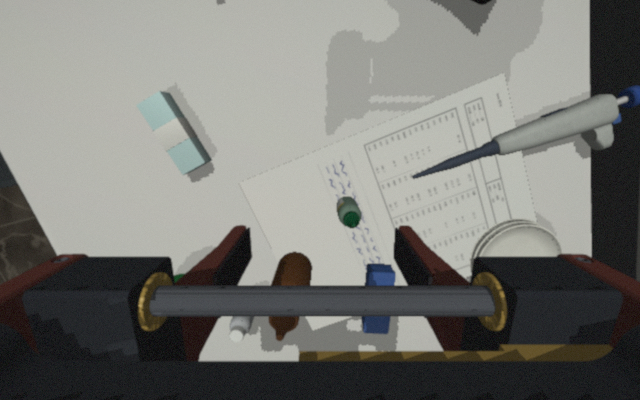

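The small dark dropper is at (348,212), as predicted within 2 mm. The fingers clear the pipette at (415,176) and the brown bottle at (290,285).

Call:
move_arm --pt "0 -0.019 0.027 0.01 0" --pt "0 -0.019 0.027 0.045 0" --pt "0 -0.019 0.027 0.08 0" --pt "0 -0.019 0.027 0.09 0" --pt "0 -0.019 0.027 0.09 0"

```text
t: 16.6
ee_pos: [596.5, -250.0, 70.4]
orientation: [-2.476, -1.927, 0.003]
ft_force: [-0.6, 0.8, 0.4]
width: 88.0
```

```bash
python3 - <<'E'
from h import *
im=get_image('wrist')
o=get_obs();im=get_image('wrist');cv2.imwrite("pics/s2.png",im)
print([(proj('wrist',[598.5,-251.5,z],o).round(0)) for z in (69,48,38,0)])
E
python3 go.py 598.5 -251.5 36 1.32
```

```text
[array([[323., 249.]]), array([[323., 235.]]), array([[323., 230.]]), array([[323., 212.]])]
t 16.7 pos [ 598.6 -251.3   73.7] psi 1.322 tilt 0.09 q6 -0.17 w 87.7 F [-0.5 -0.8  1. ]
delta m [-0.0002 -0.0001  0.0377] roll 0.002 dist 38.0
```

View pics/s2.png

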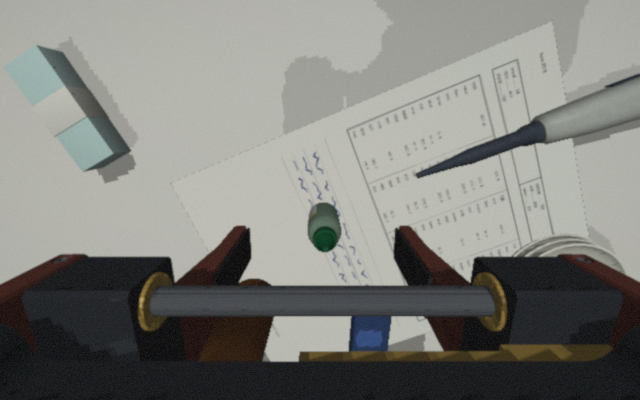

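Call:
move_arm --pt "0 0 0.0005 0.025 0" --pt "0 0 0.0005 0.038 0" --pt "150 0 0.0005 0.038 0" --pt "255 0 0.0005 0.038 0" --pt "255 0 0.0005 0.038 0"

```text
t: 17.12
ee_pos: [598.6, -252.2, 35.5]
orientation: [2.48, 1.926, 0.001]
ft_force: [-0.5, -0.1, -1.0]
width: 71.2
```

Call:
move_arm --pt "255 0 0 0 0" --pt "255 0 0 0 0" --pt "255 0 0 0 0" --pt "255 0 0 0 0" --pt "255 0 0 0 0"

```text
t: 17.53
ee_pos: [597.9, -252.0, 34.4]
orientation: [2.481, 1.927, 0.0]
ft_force: [0.1, -0.2, 0.4]
width: 38.5
```

Call:
move_arm --pt "255 0 0 0 0" --pt "255 0 0 0 0"

```text
t: 17.7
ee_pos: [597.9, -251.9, 34.1]
orientation: [-2.481, -1.927, -0.0]
ft_force: [0.8, -0.0, -0.1]
width: 24.4
```

```bash
python3 go.py 631 58 150 1.825
```

```text
t 17.7 pos [ 597.9 -251.9   34.1] psi 1.321 tilt 0.0 q6 -0.17 w 24.4 F [ 0.8 -0.  -0.1]
delta m [ 0.3085 -0.0446 -0.1158] roll -0.504 dist 333.0
```

Call:
move_arm --pt "150 0 0 0 0" --pt "150 0 0 0 0" --pt "150 0 0 -0.003 0" --pt "255 0 0 -0.003 0" --pt "255 0 0 -0.003 0"

```text
t: 18.12
ee_pos: [598.1, -252.0, 37.4]
orientation: [2.481, 1.927, 0.0]
ft_force: [-0.1, 0.2, 0.9]
width: 26.3
```

Call:
move_arm --pt "255 0 0 0 0" --pt "255 0 0 0 0" --pt "255 0 0 0 0"

```text
t: 18.37
ee_pos: [598.0, -252.0, 37.3]
orientation: [2.481, 1.927, 0.0]
ft_force: [0.9, 0.6, 2.3]
width: 22.3
```

```bash
python3 go.py 631 58 150 1.825
```

```text
t 18.37 pos [ 598.  -252.    37.3] psi 1.321 tilt 0.02 q6 -0.17 w 22.3 F [0.9 0.6 2.3]
delta m [ 0.3085 -0.0447 -0.1127] roll -0.504 dist 332.0
```

Call:
move_arm --pt "255 0 0 -0.01 0" --pt "255 0 0 -0.045 0" --pt "255 0.03 -0.004 -0.08 -0.05" --pt "255 0.07 -0.01 -0.1 -0.15" --pt "255 0.11 -0.016 -0.11 -0.2"

```text
t: 18.78
ee_pos: [610.2, -149.0, 148.7]
orientation: [2.271, 2.165, 0.004]
ft_force: [0.8, 0.6, 0.6]
width: 22.6
```

```bash
python3 go.py 631 58 150 1.825
```

```text
t 18.78 pos [ 610.2 -149.   148.7] psi 1.523 tilt 0.27 q6 -0.21 w 22.6 F [0.8 0.6 0.6]
delta m [ 0.2078  0.0109 -0.0015] roll -0.302 dist 208.0
```

Call:
move_arm --pt "255 0.18 0.01 0 -0.302" --pt "255 0.18 0.01 0 -0.302" --pt "255 0.18 0.01 0 -0.302" --pt "255 0.18 0.01 0 -0.302" --pt "255 0.18 0.01 0 -0.302"

```text
t: 19.2
ee_pos: [628.1, 35.6, 145.9]
orientation: [1.921, 2.486, 0.002]
ft_force: [0.1, -0.8, -0.8]
width: 22.5
```

```bash
python3 go.py 631 58 110 1.825;python3 - <<'E'
from h import *
get_image('side');print(get_obs()['width'])
E
python3 look.py S3 wrist side; python3 go.py 631 58 110 1.825
```

```text
t 19.2 pos [628.1  35.6 145.9] psi 1.826 tilt 0.08 q6 -0.22 w 22.5 F [ 0.1 -0.8 -0.8]
delta m [0.0209 0.0085 0.0359] roll 0.001 dist 42.0
22.24076344604149
t 19.35 pos [627.8  31.5 145.4] psi 1.825 tilt 0.02 q6 -0.22 w 22.2 F [-0.1 -0.8 -0.6]
delta m [0.0248 0.0098 0.0354] roll 0.0 dist 44.0
```

View pics/S3_wrist.png

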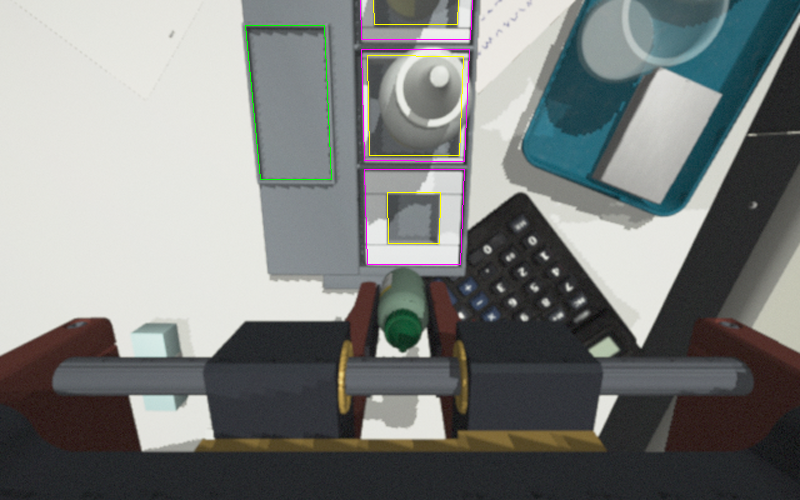

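View pics/S3_side.png

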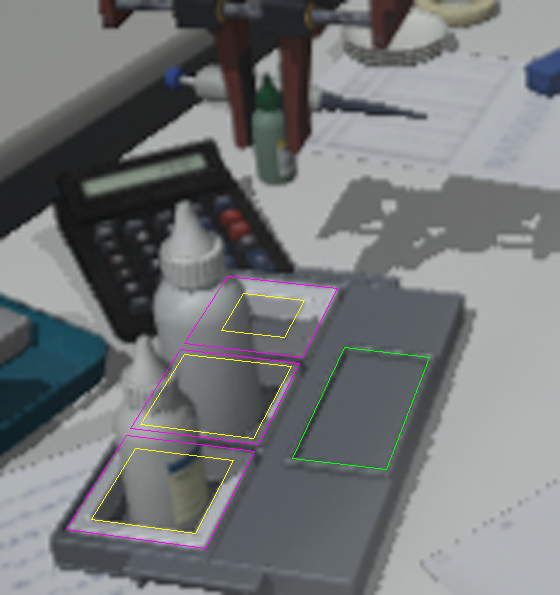

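Call:
move_arm --pt "255 0.013 0.005 0 0" --pt "255 0.025 0.01 0.015 0" --pt "255 0.025 0.01 0.04 0" --pt "255 0.025 0.01 0.06 0" --pt "255 0.025 0.01 0.06 0"

```text
t: 19.77
ee_pos: [628.2, 57.0, 80.2]
orientation: [-1.923, -2.478, 0.008]
ft_force: [-1.0, -1.1, -0.3]
width: 22.5
```

```bash
python3 look.py S4 wrist side; python3 go.py 631 58 41 1.825
```

```text
t 19.87 pos [630.6  57.   83.8] psi 1.822 tilt 0.15 q6 -0.18 w 22.5 F [ 0.4 -0.4  0.7]
delta m [0.0009 0.0007 0.0428] roll -0.003 dist 43.0
```

View pics/S4_wrist.png

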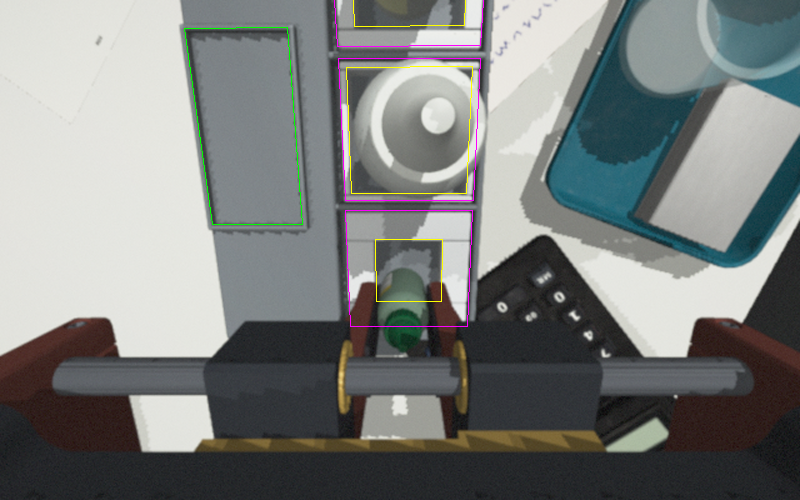

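View pics/S4_side.png

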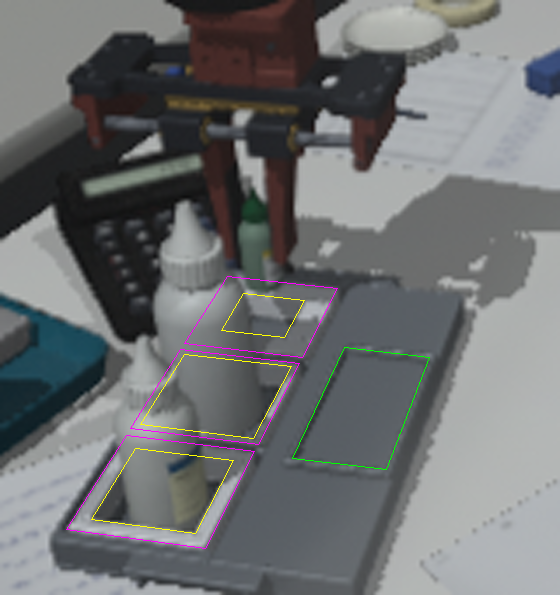

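Call:
move_arm --pt "255 0.001 0.001 0.01 0" --pt "255 0.001 0.001 0.018 0" --pt "255 0.001 0.001 0.018 0" --pt "255 0.001 0.001 0.018 0"

```text
t: 20.2
ee_pos: [631.9, 58.5, 66.9]
orientation: [-1.925, -2.483, 0.0]
ft_force: [-0.0, -0.1, -1.3]
width: 22.3
```

```bash
python3 go.py 631 58 41 1.825; python3 look.py S5 wrist side; python3 go.py 631 58 41 1.825
```

```text
t 20.2 pos [631.9  58.5  66.9] psi 1.823 tilt 0.02 q6 -0.18 w 22.3 F [-0.  -0.1 -1.3]
delta m [-0.0003 -0.001   0.0259] roll -0.002 dist 26.0
t 20.3 pos [632.3  58.6  67.5] psi 1.823 tilt 0.04 q6 -0.18 w 22.7 F [-0.1 -0.6 -0.2]
delta m [-0.0003 -0.0015  0.0265] roll -0.002 dist 26.0
```

View pics/S5_wrist.png

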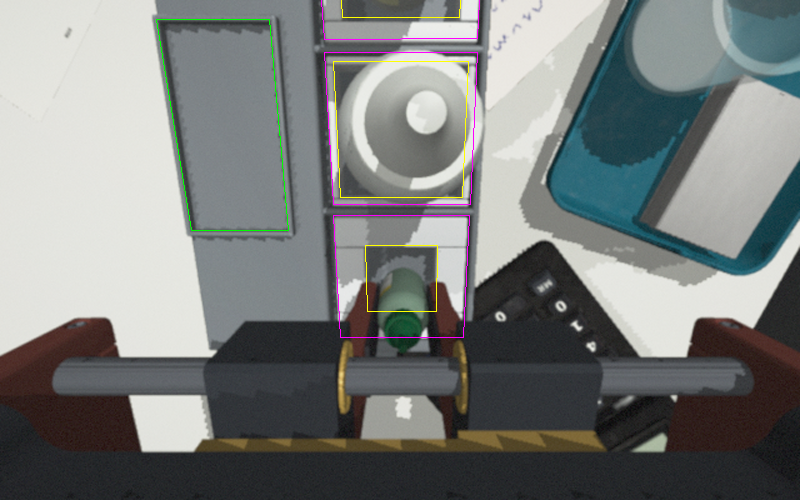

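View pics/S5_side.png

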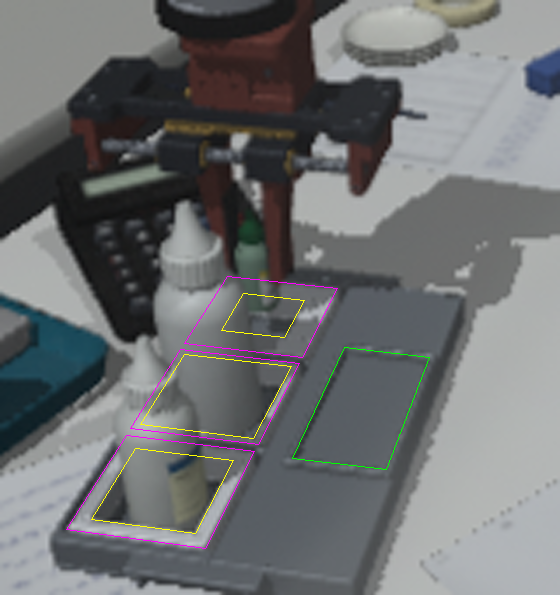

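Call:
move_arm --pt "255 0 -0.001 0.01 0" --pt "255 0 -0.001 0.018 0" --pt "255 0 -0.001 0.022 0" --pt "255 0 -0.001 0.023 0" --pt "255 0 -0.001 0.024 0"

```text
t: 20.72
ee_pos: [630.7, 58.3, 42.4]
orientation: [-1.924, -2.482, 0.001]
ft_force: [0.8, 0.3, -0.3]
width: 22.3
```

Call:
move_arm --pt "255 0 0 0.001 0" --pt "255 0 0 0.001 0"

```text
t: 20.88
ee_pos: [631.1, 58.4, 42.0]
orientation: [1.925, 2.483, 0.0]
ft_force: [0.2, 0.2, -0.6]
width: 22.7
```

```bash
python3 look.py S6 wrist side; python3 go.py 631 58 41 1.825
```

```text
t 20.98 pos [631.2  58.4  42.2] psi 1.823 tilt 0.02 q6 -0.18 w 22.6 F [-0.7  0.4 -0.4]
delta m [-0.0003 -0.0003  0.0012] roll -0.002 dist 1.0
```

View pics/S6_side.png

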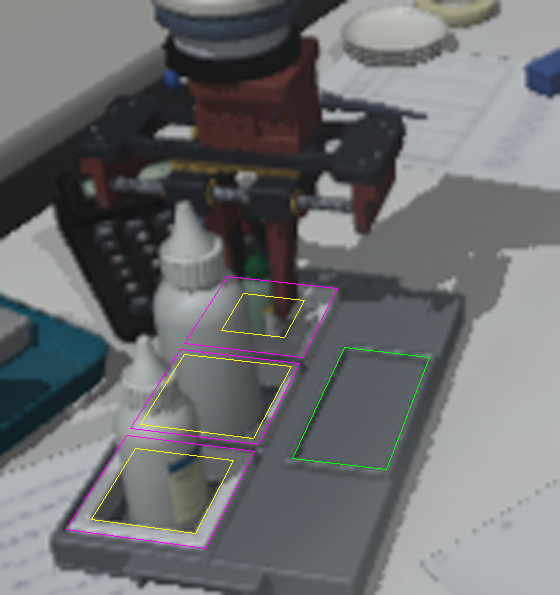

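View pics/S6_wrist.png

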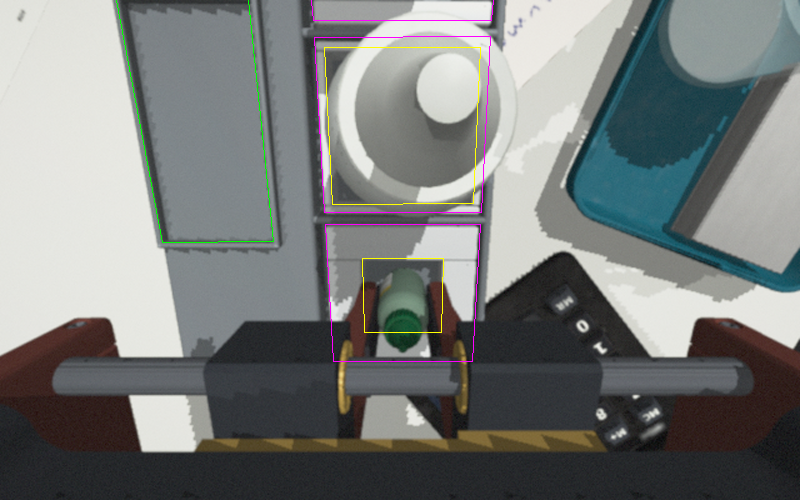

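Call:
move_arm --pt "255 0 0 0.001 0" --pt "255 0 0 0.001 0"

```text
t: 21.15
ee_pos: [631.4, 58.4, 41.3]
orientation: [1.924, 2.483, 0.001]
ft_force: [0.5, -0.3, 0.5]
width: 22.5
```

Call:
move_arm --pt "255 0 0 0.001 0" --pt "255 0 0 0.001 0"

```text
t: 21.32
ee_pos: [631.5, 58.4, 41.2]
orientation: [1.924, 2.483, 0.001]
ft_force: [-1.4, -0.4, 8.9]
width: 22.3
```

Call:
move_arm --pt "255 0 0 -0.0005 0" --pt "200 0 0 -0.0005 0" --pt "120 0 0 -0.0005 0" --pt "120 0 0 -0.0005 0" --pt "120 0 0 -0.0005 0"

```text
t: 21.73
ee_pos: [630.8, 58.3, 40.3]
orientation: [-1.924, -2.483, 0.0]
ft_force: [0.2, -0.3, -0.3]
width: 38.7
```

Call:
move_arm --pt "120 0 0 0 0" --pt "120 0 0 -0.02 0" --pt "120 0 0 -0.06 0" --pt "0 0 0 -0.1 0" --pt "0 0 0 -0.14 0"

```text
t: 22.15
ee_pos: [630.4, 58.3, 181.3]
orientation: [-1.924, -2.482, 0.002]
ft_force: [0.2, -0.8, 0.5]
width: 56.5
```

```bash
python3 look.py S7 side wrist
python3 - <<'E'
from h import *
for cam in('side','top','wrist'):
    get_image(cam)
    print([(np.round(d['location'],1).tolist(),round(d['conf'],2)) for d in place_of(cam,'dropper_small')][:2],[(np.round(d['location'],1).tolist(),round(d['conf'],2)) for d in place_of(cam,'slide_stack')][:2])
E
python3 go.py 445 -130 200 3.38
```

```text
[([635.7, 55.1, 7.0], 0.45)] [([632.2, 59.7, 6.0], 0.72), ([445.8, -129.3, -2.6], 0.59)]
[] [([445.5, -129.5, 2.8], 0.78)]
[([634.3, 59.0, 3.1], 0.94)] []
t 22.7 pos [630.4  58.3 179.1] psi 1.823 tilt 0.13 q6 -0.18 w 87.4 F [ 0.3 -0.5 -0.2]
delta m [-0.1361 -0.2266 -0.0204] roll -1.557 dist 265.0
```

View pics/S7_side.png

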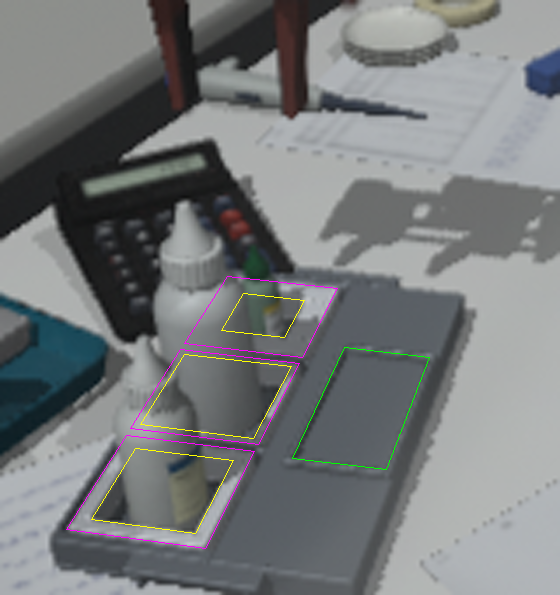

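View pics/S7_wrist.png

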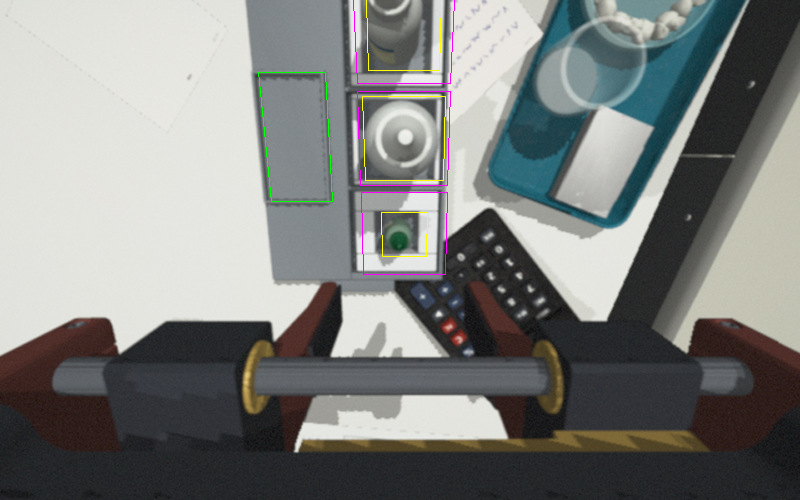

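The small bottle stands upright in the right well, at (400,240) in the wrist view. Now the slide stack.

Call:
move_arm --pt "0 -0.1 -0.17 -0.03 -0.6" --pt "0 -0.1 -0.17 -0.03 -0.6" --pt "0 -0.1 -0.17 -0.03 -0.6" --pt "0 -0.1 -0.17 -0.03 -0.6" --pt "0 -0.1 -0.17 -0.03 -0.6"

```text
t: 23.12
ee_pos: [489.0, -82.1, 210.2]
orientation: [-1.095, -2.943, 0.001]
ft_force: [1.2, -1.0, -0.3]
width: 87.8
```

```bash
python3 go.py 445 -130 200 3.38
```

```text
t 23.12 pos [489.  -82.1 210.2] psi 2.429 tilt 0.1 q6 -1.05 w 87.8 F [ 1.2 -1.  -0.3]
delta m [ 0.0019 -0.065   0.0103] roll -0.951 dist 66.0
```

Call:
move_arm --pt "0 0.002 -0.065 0.01 -0.6" --pt "0 0.002 -0.065 0.01 -0.6" --pt "0 0.002 -0.065 0.01 -0.6" --pt "0 0.002 -0.065 0.01 -0.6" --pt "0 0.002 -0.065 0.01 -0.6"

```text
t: 23.53
ee_pos: [446.4, -129.0, 200.2]
orientation: [-0.179, -3.136, -0.0]
ft_force: [0.6, 0.3, 0.3]
width: 87.8
```

Call:
move_arm --pt "0 0 0 0.02 -0.351" --pt "0 0 0 0.03 -0.351" --pt "0 0 0 0.03 -0.351" --pt "0 0 0 0.03 -0.351" --pt "0 0 0 0.03 -0.351"

```text
t: 23.95
ee_pos: [447.0, -128.5, 170.2]
orientation: [0.359, -3.12, -0.0]
ft_force: [0.0, -0.2, 0.9]
width: 87.9
```

```bash
cat > st.py <<'E'
from h import *
import sys
get_image('wrist');o=get_obs();im=get_image('wrist')
print([(np.round(d['location'],1).tolist(),round(d['conf'],2)) for d in place_of('wrist','slide_stack')][:2])
r=regions_of('wrist','slide_stack');m=r[0]['region'].astype(np.uint8);print(r[0]['conf'],m.sum())
b=cv2.boxPoints(cv2.minAreaRect(np.argwhere(m)[:,::-1].astype(np.float32)))
W=np.array([back('wrist',p,18,o)[:2] for p in b]);print(W.round(1).tolist(),W.mean(0))
e=[W[1]-W[0],W[2]-W[1]];e=max(e,key=np.linalg.norm);e=e*np.sign(e[1]);print('yaw',np.arctan2(-e[0],e[1]),'len',np.linalg.norm(e))
for p in b: cv2.circle(im,tuple(int(v) for v in p),2,(0,0,255),-1)
cv2.polylines(im,[cv2.findContours(m,0,1)[0][0]],True,(0,255,255),1)
cv2.imwrite(f"pics/{sys.argv[1]}.png",im)
E
python3 st.py t1; python3 go.py 445.5 -130 100 3.38
```

```text
[([445.6, -127.4, -5.3], 0.91)]
0.61 2084
[[437.5, -173.7], [420.2, -99.2], [451.1, -91.0], [468.9, -167.6]] [ 444.42242455 -132.88974598]
yaw 0.22900306805682505 len 76.49279613151569
t 24.15 pos [ 447.3 -128.5  170.8] psi -2.911 tilt 0.04 q6 -2.11 w 87.7 F [-0.6 -0.6  0.2]
delta m [ 0.0021 -0.001   0.0708] roll -0.008 dist 71.0
```

View pics/t1.png

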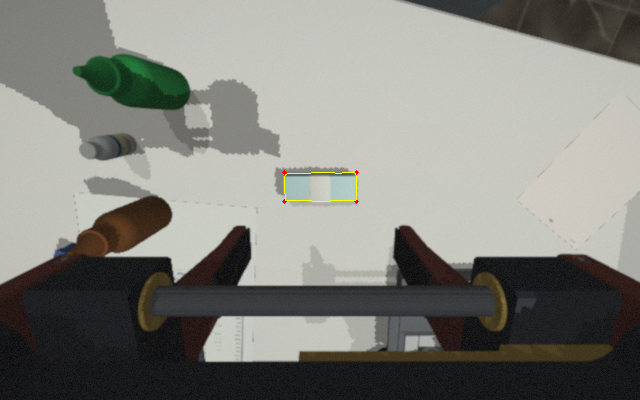

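Run:
```python
from h import *
o=get_obs();M=R.from_rotvec(o['orientation']).as_matrix();print(M.round(3))
for z in(21,0):print(z,proj('wrist',[o['ee_pos'][0],o['ee_pos'][1],z],o))
psi=3.371;ca,sa=np.cos(psi-np.pi),np.sin(psi-np.pi)
for c in ((445.5,-130),(447,-131),(444.5,-129)):
    P=[[c[0]+ca*x-sa*y,c[1]+sa*x+ca*y,21] for x in(-14.5,14.5) for y in(-39,39)]
    print(c,proj('wrist',P,o).round(1).tolist())
```

```text
[[-0.974 -0.228  0.001]
 [-0.228  0.974 -0.   ]
 [-0.001 -0.    -1.   ]]
21 [[323.4451449  190.49858427]]
0 [[323.39571357 186.18268708]]
(445.5, -130) [[285.6, 175.2], [359.5, 175.3], [286.5, 201.6], [358.5, 201.7]]
(447, -131) [[284.4, 176.3], [358.2, 176.4], [285.3, 202.7], [357.3, 202.8]]
(444.5, -129) [[286.7, 174.5], [360.6, 174.6], [287.6, 200.9], [359.7, 201.0]]
```

Call:
move_arm --pt "0 0.0015 -0.0025 0.03 0" --pt "0 0.0015 -0.0025 0.07 0" --pt "0 0.0015 -0.0025 0.1 0" --pt "0 0.0015 -0.0025 0.115 0" --pt "0 0.0015 -0.0025 0.115 0"

```text
t: 24.57
ee_pos: [444.3, -130.6, 52.9]
orientation: [0.362, -3.116, -0.003]
ft_force: [-0.2, 0.9, -0.7]
width: 88.1
```

Call:
move_arm --pt "0 0 0 0.008 0" --pt "0 0 0 0.008 0"

```text
t: 24.73
ee_pos: [446.6, -131.4, 47.6]
orientation: [-0.363, 3.12, -0.0]
ft_force: [0.2, -0.8, 0.2]
width: 87.8
```

```bash
python3 st.py t2; python3 go.py 446.3 -131.3 21 3.371
python3 - <<'E'
from h import *
o=get_obs();ca,sa=np.cos(.2295),np.sin(.2295)
for z in(21,): print(proj('wrist',[o['ee_pos'][0],o['ee_pos'][1],z],o))
for c in ((446.3,-131.3),):
    P=[[c[0]+ca*x-sa*y,c[1]+sa*x+ca*y,21] for x in(-14.5,14.5) for y in(-39,39)]
    print(c,proj('wrist',P,o).round(1).tolist())
E
```

```text
[([443.9, -131.2, -2.5], 0.84)]
0.71 5675
[[435.8, -174.6], [418.1, -99.6], [452.1, -89.6], [470.7, -168.4]] [ 444.16970484 -133.03689035]
yaw 0.23235155343103858 len 77.0693663086042
t 24.93 pos [ 446.9 -131.5   48.6] psi -2.91 tilt 0.12 q6 -2.11 w 87.9 F [ 0.3  0.2 -0.2]
delta m [0.0006 0.0004 0.0276] roll 0.003 dist 28.0
[[323.97425518 234.03030972]]
(446.3, -131.3) [[264.1, 212.0], [385.2, 212.4], [266.3, 253.2], [382.6, 253.6]]
```

View pics/t2.png

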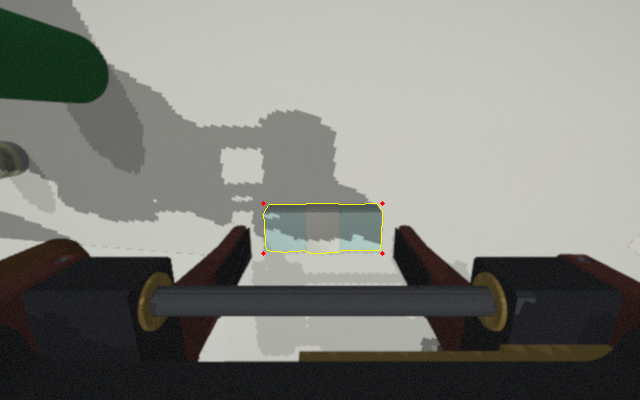

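The stack spans columns 264–382, centred between the finger inner faces at about 250 and 395. I'll go down.

Call:
move_arm --pt "0 0.0005 -0.0005 0.008 0.003" --pt "0 0.0005 -0.0005 0.016 0.003" --pt "0 0.0005 -0.0005 0.022 0.003" --pt "0 0.0005 -0.0005 0.026 0.003" --pt "0 0.0005 -0.0005 0.026 0.003"

```text
t: 25.35
ee_pos: [445.1, -131.6, 20.4]
orientation: [0.359, -3.119, -0.001]
ft_force: [-0.6, 0.6, 0.1]
width: 87.6
```

Call:
move_arm --pt "255 0 0 0 0" --pt "255 0 0 0 0" --pt "255 0 0 0 0" --pt "255 0 0 0 0"

```text
t: 25.68
ee_pos: [445.9, -131.9, 21.7]
orientation: [-0.359, 3.121, -0.0]
ft_force: [0.6, 0.4, -1.6]
width: 77.7
```

```bash
python3 go.py 446.3 -131.3 121 3.371
python3 - <<'E'
from h import *
cv2.imwrite("pics/t3.png",get_image('wrist'))
E
```

```text
t 25.68 pos [ 445.9 -131.9   21.7] psi -2.912 tilt 0.01 q6 -2.11 w 77.7 F [ 0.6  0.4 -1.6]
delta m [-0.0006  0.0005 -0.0993] roll -0.0 dist 99.0
```

View pics/t3.png

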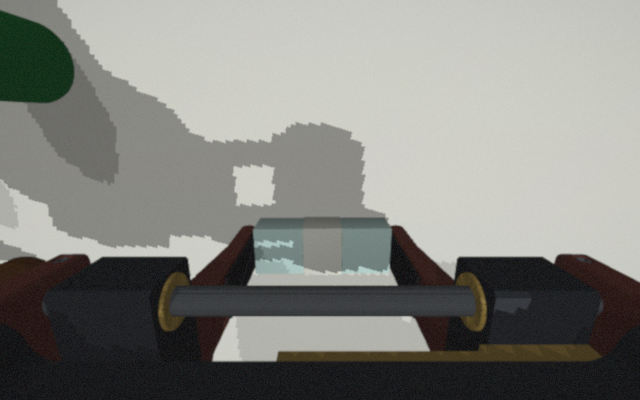

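The stack is gripped, reading 77.7 mm against its 78 mm length.

Call:
move_arm --pt "255 0 0 0 0" --pt "255 0 0 -0.01 0" --pt "255 0 0 -0.035 0" --pt "255 0 0 -0.07 0" --pt "255 0 0 -0.09 0"

```text
t: 26.15
ee_pos: [446.3, -132.0, 114.3]
orientation: [-0.359, 3.119, -0.001]
ft_force: [-0.0, -0.7, -2.2]
width: 77.6
```

```bash
python3 go.py 526.8 113.9 112 3.396
python3 - <<'E'
from h import *
cv2.imwrite("pics/t4.png",get_image('side')[80:330,200:520])
E
```

```text
t 26.15 pos [ 446.3 -132.   114.3] psi -2.912 tilt 0.09 q6 -2.11 w 77.6 F [-0.  -0.7 -2.2]
delta m [-0.1343  0.2212  0.0023] roll -0.025 dist 259.0
```

View pics/t4.png

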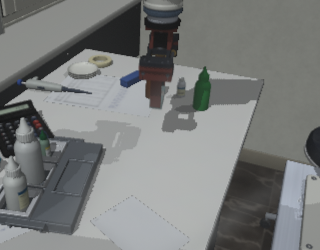

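Call:
move_arm --pt "255 -0.095 0.155 0 -0.012" --pt "255 -0.095 0.155 0 -0.012" --pt "255 -0.095 0.155 0 -0.012" --pt "255 -0.095 0.155 0 -0.012" --pt "255 -0.095 0.155 0 -0.012"

```text
t: 26.62
ee_pos: [504.7, 44.6, 112.1]
orientation: [-0.381, 3.116, 0.001]
ft_force: [-0.5, -1.0, -1.5]
width: 77.4
```

```bash
python3 go.py 526.8 113.9 112 3.396
```

```text
t 26.62 pos [504.7  44.6 112.1] psi -2.898 tilt 0.14 q6 -1.75 w 77.4 F [-0.5 -1.  -1.5]
delta m [-0.0382  0.062   0.0002] roll -0.011 dist 73.0
```

Call:
move_arm --pt "255 -0.02 0.035 0 -0.011" --pt "255 -0.038 0.062 0 -0.011" --pt "255 -0.038 0.062 0 -0.011" --pt "255 -0.038 0.062 0.02 -0.011" --pt "255 -0.038 0.062 0.02 -0.011"

```text
t: 27.03
ee_pos: [523.3, 110.1, 89.6]
orientation: [0.397, -3.113, 0.0]
ft_force: [-0.9, -1.2, -1.1]
width: 77.8
```

```bash
python3 look.py T5 wrist side top; python3 go.py 526.8 113.9 44 3.396
```

```text
t 27.18 pos [524.7 109.4  91.6] psi -2.89 tilt 0.07 q6 -1.64 w 77.8 F [ 0.5  0.1 -1.4]
delta m [-0.0032  0.0038  0.0476] roll -0.003 dist 48.0
```

View pics/T5_wrist.png

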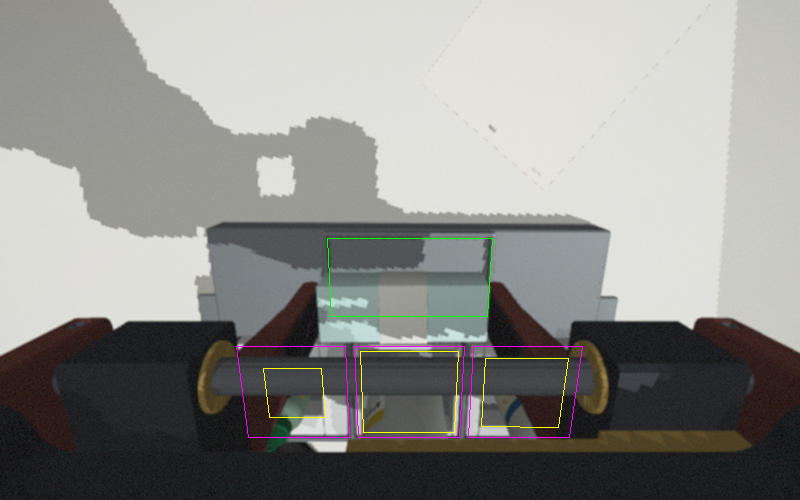

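View pics/T5_side.png

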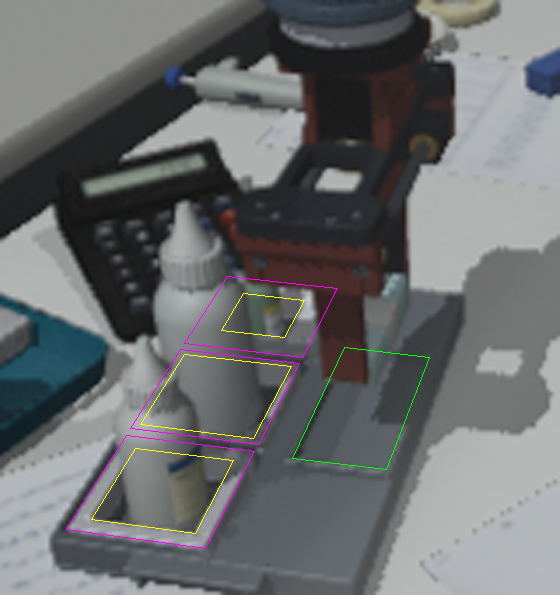

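Call:
move_arm --pt "255 -0.003 0.004 0.01 -0.003" --pt "255 -0.003 0.004 0.025 -0.003" --pt "255 -0.003 0.004 0.032 -0.003" --pt "255 -0.003 0.004 0.032 -0.003" --pt "255 -0.003 0.004 0.032 -0.003"

```text
t: 27.6
ee_pos: [526.9, 114.3, 59.3]
orientation: [0.399, -3.115, 0.0]
ft_force: [-0.2, -0.2, 0.0]
width: 77.6
```

```bash
python3 look.py T6 wrist side top; python3 go.py 526.8 113.9 44 3.396
```

```text
t 27.75 pos [527.5 114.6  60.1] psi -2.887 tilt 0.05 q6 -1.63 w 77.5 F [ 0.6  0.6 -1.2]
delta m [ 0.0009 -0.0005  0.0161] roll 0.001 dist 16.0
```

View pics/T6_wrist.png

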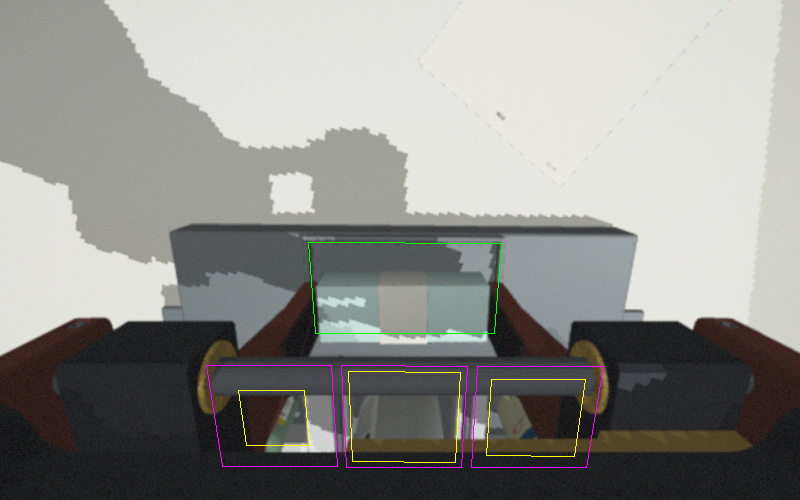

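View pics/T6_side.png

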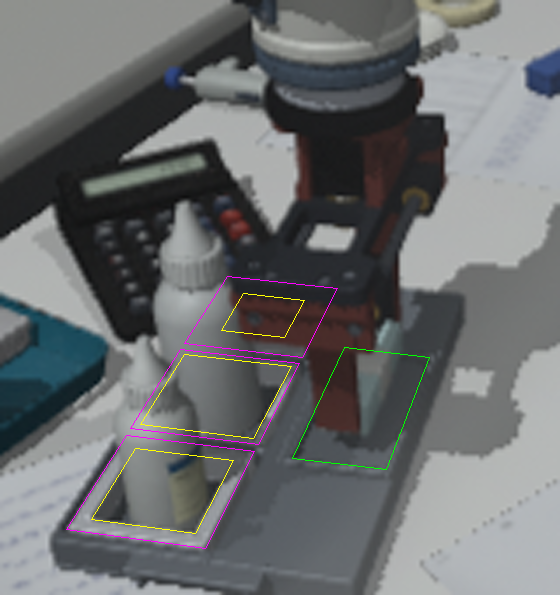

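Call:
move_arm --pt "255 0 0 0.006 0" --pt "255 0 0 0.011 0" --pt "255 0 0 0.013 0" --pt "255 0 0 0.0135 0" --pt "255 0 0 0.014 0"

```text
t: 28.17
ee_pos: [527.0, 114.6, 45.3]
orientation: [0.4, -3.116, 0.0]
ft_force: [-0.3, 0.0, -1.0]
width: 77.9
```

Call:
move_arm --pt "255 0 0 0.001 0" --pt "255 0 0 0.001 0"

```text
t: 28.33
ee_pos: [527.1, 114.6, 44.4]
orientation: [0.4, -3.116, 0.0]
ft_force: [-0.6, -0.4, -1.2]
width: 77.7
```

Call:
move_arm --pt "255 0 0 0.001 0" --pt "255 0 0 0.001 0"

```text
t: 28.5
ee_pos: [527.1, 114.6, 43.5]
orientation: [-0.4, 3.116, 0.0]
ft_force: [0.0, 0.1, -1.2]
width: 77.7
```

```bash
python3 look.py T7 wrist side; python3 go.py 526.8 113.9 44 3.396
```

```text
t 28.6 pos [527.1 114.6  43.6] psi -2.886 tilt 0.0 q6 -1.63 w 77.6 F [ 0.3 -0.6 -0.6]
delta m [ 0.0005 -0.0006 -0.0004] roll 0.001 dist 1.0
```

View pics/T7_wrist.png

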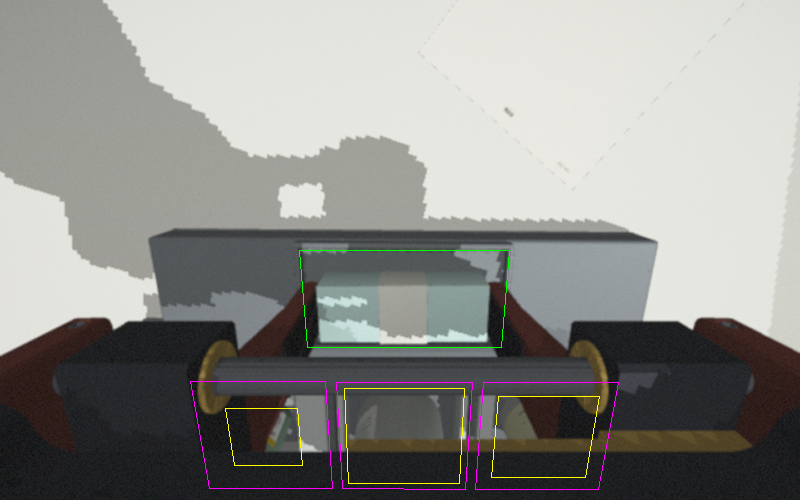

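View pics/T7_side.png

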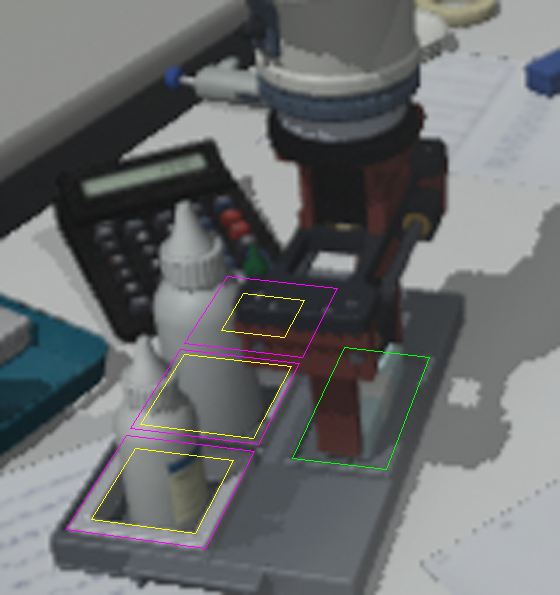

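Call:
move_arm --pt "255 0 0 0.0007 0" --pt "255 0 0 0.0007 0"

```text
t: 28.77
ee_pos: [527.2, 114.6, 43.4]
orientation: [-0.4, 3.116, 0.0]
ft_force: [-2.2, -0.6, 5.5]
width: 78.2
```

Call:
move_arm --pt "255 0 0 0.0007 0" --pt "255 0 0 0.0007 0"

```text
t: 28.93
ee_pos: [527.2, 114.6, 43.4]
orientation: [-0.4, 3.116, 0.0]
ft_force: [-4.2, -1.2, 13.4]
width: 77.5
```

The stack is seated: TCP z 43.4 against 43.7 expected, with clear contact. I'll ease off and release.

Call:
move_arm --pt "255 0 0 -0.0012 0" --pt "200 0 0 -0.0012 0" --pt "0 0 0 -0.0012 0" --pt "0 0 0 -0.0012 0" --pt "0 0 0 -0.0012 0"

```text
t: 29.35
ee_pos: [527.2, 114.6, 43.3]
orientation: [-0.4, 3.116, 0.0]
ft_force: [0.2, 0.2, 0.2]
width: 87.7
```

Call:
move_arm --pt "0 0 0 0 0" --pt "0 0 0 -0.005 0" --pt "0 0 0 -0.02 0" --pt "0 0 0 -0.05 0" --pt "0 0 0 -0.09 0"

```text
t: 29.77
ee_pos: [525.1, 114.2, 132.3]
orientation: [0.399, -3.111, 0.001]
ft_force: [0.1, 0.8, 0.2]
width: 87.9
```

Call:
move_arm --pt "0 0 0 -0.04 0" --pt "0 0.04 -0.04 -0.08 0" --pt "0 0.06 -0.08 -0.11 0" --pt "0 0.07 -0.12 -0.12 0" --pt "0 0.07 -0.15 -0.12 0"

```text
t: 30.18
ee_pos: [495.3, -26.2, 250.6]
orientation: [-0.403, 3.113, -0.001]
ft_force: [1.2, -0.0, -0.5]
width: 88.0
```

```bash
python3 look.py T8 wrist side top; python3 go.py 526.8 113.9 44 3.396
```

```text
t 30.33 pos [496.6 -27.7 249.3] psi -2.891 tilt 0.16 q6 -1.9 w 87.8 F [ 0.6  0.5 -0.7]
delta m [-0.0638  0.1299  0.2053] roll -0.004 dist 251.0
```

View pics/T8_side.png

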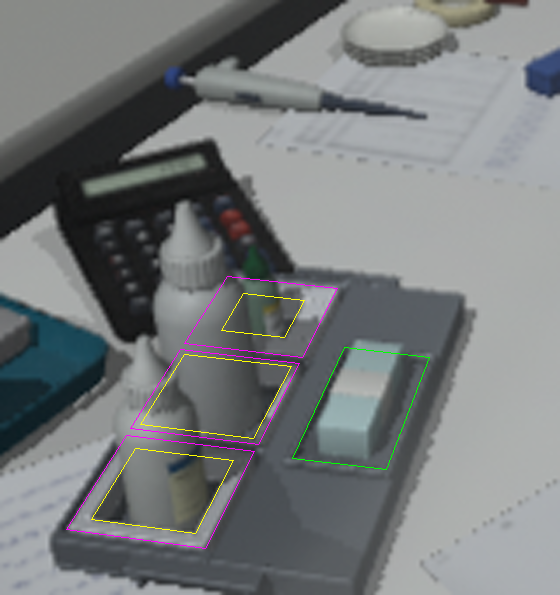

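View pics/T8_top.png

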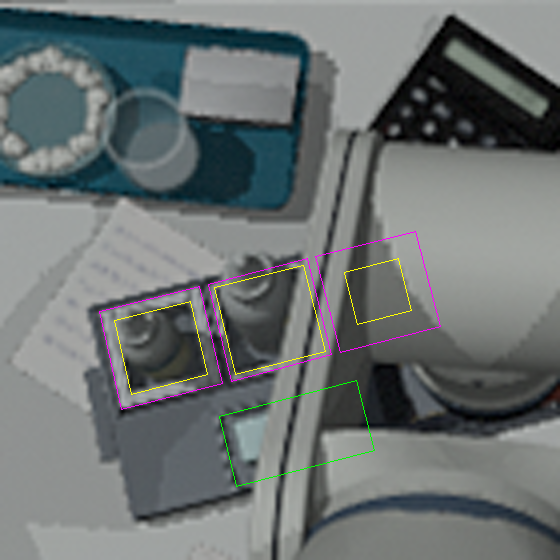

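All four are in. Last, I'll check that the rest of the scene is untouched.

Call:
move_arm --pt "0 0.03 -0.18 -0.02 0" --pt "0 0.03 -0.18 -0.02 0" --pt "0 0.03 -0.18 -0.02 0" --pt "0 0.03 -0.18 -0.02 0" --pt "0 0.03 -0.18 -0.02 0"

```text
t: 30.75
ee_pos: [513.4, -209.9, 267.9]
orientation: [-0.398, 3.116, -0.001]
ft_force: [-0.1, -0.4, 0.7]
width: 87.8
```

Run:
```python
from h import *
a=get_image('side')[90:330,150:470];b=get_image('top')[90:290,200:480]
cv2.imwrite("pics/f1.png",cv2.resize(a,None,fx=2.4,fy=2.4,interpolation=cv2.INTER_CUBIC));cv2.imwrite("pics/f2.png",cv2.resize(b,None,fx=2.8,fy=2.8,interpolation=cv2.INTER_CUBIC))
print(get_obs()['t'])
for cam in('side','top'):
  for n in('slide_stack','flat_cap_bottle','slide_case','dropper_large','dropper_medium','dropper_small'):
    print(cam,n,[(np.round(d['location'],0).tolist(),round(d['conf'],2)) for d in place_of(cam,n)][:3])
```

```text
30.85
side slide_stack [([532.0, 117.0, 20.0], 0.98)]
side flat_cap_bottle [([447.0, -348.0, -2.0], 0.58)]
side slide_case [([610.0, -373.0, 0.0], 0.71)]
side dropper_large [([612.0, 138.0, 5.0], 0.66)]
side dropper_medium [([590.0, 213.0, 3.0], 0.88), ([524.0, -316.0, 2.0], 0.87), ([381.0, -307.0, 0.0], 0.72)]
side dropper_small [([633.0, 58.0, 8.0], 0.78)]
top slide_stack [([527.0, 119.0, 28.0], 0.63)]
top flat_cap_bottle [([567.0, 123.0, 2.0], 0.19)]
top slide_case []
top dropper_large [([614.0, 133.0, 6.0], 0.71)]
top dropper_medium [([588.0, 211.0, 1.0], 0.75)]
top dropper_small [([631.0, 56.0, 5.0], 0.54)]
```

View pics/f1.png

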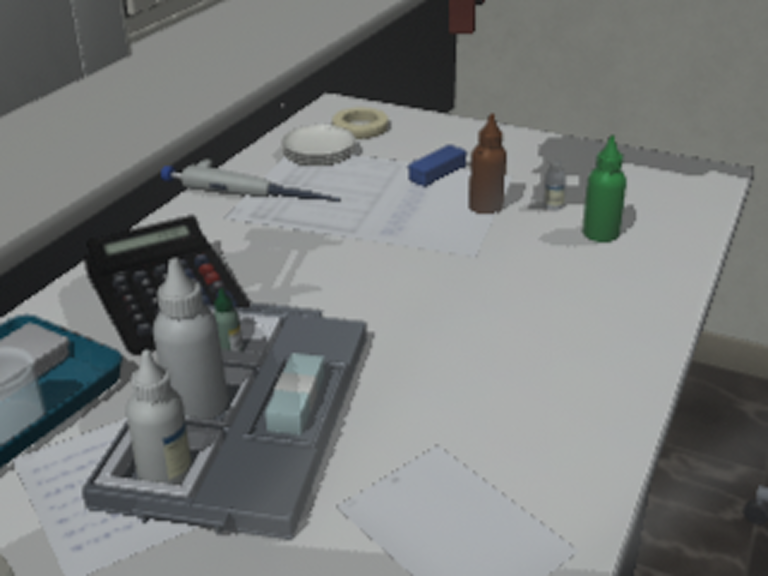

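View pics/f2.png

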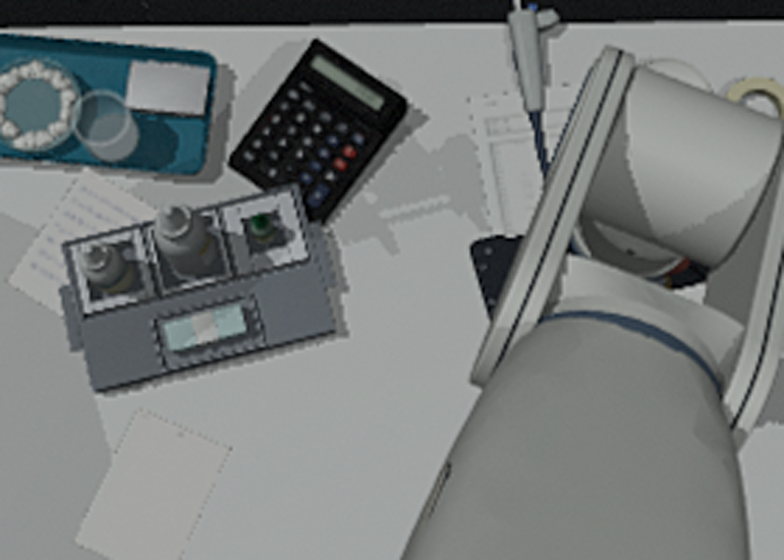

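Both views show all three bottles upright in their wells and the stack flat inside the pocket. The flat-cap bottle, slide case, brown bottle and green bottle are where they started.

```bash
python3 -c "
from workcell import *
print(close_job())"
```

```text
the job is handed in; nothing more can be done
None
```

The caddy is loaded and the job is handed in at about 31 s of the 99 s allowed. The order was large dropper into the middle well, medium into the left, small into the right, then the slide stack into the pocket. I lowered each one until the wrist force showed it was on the floor (about 5–13 N), then released it.

**Last checks:** the side and top views show all three bottles upright in the right wells and the stack flat and lengthwise in the pocket. The side view shows the flat-cap bottle, blue case, brown bottle and green bottle where they started, within 4 mm.

**Disagreements:**
- The side network put the stack at (532,117), about 5 mm from the release pose (527,115). The pictures show it clear inside the lip.
- The arm hid the blue case and flat-cap bottle in the last top view. The network found no case there, and its only flat-cap report was a false one on the caddy (confidence 0.19). For those two I relied on the side view.

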